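# Charge the grinding canister with a scoop and shut its lid

## Task

Using the scoop, move all six ceramic balls from the tray into the canister, without touching a ball with the gripper and without ramming the scoop hard into the tray. Lay the scoop back on its mat, bowl down, and press the canister's lid down until it is fully shut. Leave the slide box, the bottle and the beaker where they stand.

Things in the scene. Friction and masses are not known exactly. Their poses are not given: they have to be found in the camera images.
- scoop: Small steel hand scoop, 140 g, most of it in the bowl, lying bowl-down on the mat. Origin: centre of the underside of the bowl's flat floor; x forward to the open lip, z up. Bowl 62 x 62 mm, 2 mm sheet; rear wall (x = -31 mm) and side walls 26 mm high, the sides only 13 mm from 17 to 7 mm before the lip and absent after; front open.
- scoop_grip (a point): Point in the scoop's black handle where it is well held, 72 mm behind and 42 mm above the scoop's origin; same axes. The handle is a straight level bar 14 mm wide (y) and 20 mm tall (32 to 52 mm above the scoop's underside), from 40 to 125 mm behind the scoop's origin, on a short neck.
- scoop_lip (a point): Middle of the scoop's front lip, on the underside, 31 mm ahead of the scoop's origin.
- tray: Aluminium stock tray, fixed to the bench, 228 x 76 x 36 mm, long along its x, walls 4 mm, open on top. Origin: centre of the underside; +x points to its sloped end, away from the robot. Inside 68 mm wide; floor 4 mm thick, flat from x = -110 mm to +75 mm.
- tray_slope (a point): Middle of the line where the tray's flat floor ends, at floor height (4 mm), 75 mm ahead of the tray's origin. From this line a 45 degree slope rises to the far rim, over the full width.
- canister: Steel canister fixed to the bench, 104 x 104 mm and 70 mm tall, walls and floor 4 mm, open top. Origin: centre of the underside; +x points away from the robot, to the side with the lid's hinge.
- lid (a joint): Angle of the canister's lid, rad: 0 fully shut, 1.57 upright, 1.75 the stop. The hinge runs along the canister's far (+x) top edge, at x = +52 mm, z = 70.5 mm in its frame. It is stiff (0.4 N m of friction, about 4 N at the free edge): the lid stays wherever it is left.
- lid_edge (a point): Middle of the lid's free edge, on its outer face (its top when shut), 104 mm from the hinge. The lid is a steel plate 104 x 104 x 6 mm; from its free edge a flat tab, 40 mm wide, stands out 15 mm further.
- mat: Grey rubber mat fixed to the bench, 220 x 110 x 4 mm, long along its x. Origin: centre of its underside.
- slide_box: White closed slide box, 60 x 85 x 28 mm, loose on the bench, a bystander. Origin: centre of the underside.
- stain_bottle: Small amber bottle, 36 mm across, 75 mm tall, a bystander. Origin: centre of the underside.
- beaker: Small glass beaker, 54 mm across, 60 mm tall, a bystander. Origin: centre of the underside.
- ball0: Smooth glazed white ceramic grinding ball (slippery, friction about 0.25), 18 mm across, 12 g, one of six alike lying loose on the tray's floor; origin at its centre.
- ball1: Smooth glazed white ceramic grinding ball (slippery, friction about 0.25), 18 mm across, 12 g, one of six alike lying loose on the tray's floor; origin at its centre.
- ball2: Smooth glazed white ceramic grinding ball (slippery, friction about 0.25), 18 mm across, 12 g, one of six alike lying loose on the tray's floor; origin at its centre.
- ball3: Smooth glazed white ceramic grinding ball (slippery, friction about 0.25), 18 mm across, 12 g, one of six alike lying loose on the tray's floor; origin at its centre.
- ball4: Smooth glazed white ceramic grinding ball (slippery, friction about 0.25), 18 mm across, 12 g, one of six alike lying loose on the tray's floor; origin at its centre.
- ball5: Smooth glazed white ceramic grinding ball (slippery, friction about 0.25), 18 mm across, 12 g, one of six alike lying loose on the tray's floor; origin at its centre.
There are look-alikes about, which are no part of the job. Leave any red look-alike of the scoop alone.

How it is judged:
On the way, in this order (a step that is already met when the one before it is completed fails the run):
1. a ball is carried in the scoop, well above the tray floor (height (world z) of scoop above 0.05 m and ((x of ball0 in the frame of scoop between -0.031 and 0.031 m and y of ball0 in the frame of scoop between -0.03 and 0.03 m and z of ball0 in the frame of scoop between 0.006 and 0.035 m) or (x of ball1 in the frame of scoop between -0.031 and 0.031 m and y of ball1 in the frame of scoop between -0.03 and 0.03 m and z of ball1 in the frame of scoop between 0.006 and 0.035 m) or (x of ball2 in the frame of scoop between -0.031 and 0.031 m and y of ball2 in the frame of scoop between -0.03 and 0.03 m and z of ball2 in the frame of scoop between 0.006 and 0.035 m) or (x of ball3 in the frame of scoop between -0.031 and 0.031 m and y of ball3 in the frame of scoop between -0.03 and 0.03 m and z of ball3 in the frame of scoop between 0.006 and 0.035 m) or (x of ball4 in the frame of scoop between -0.031 and 0.031 m and y of ball4 in the frame of scoop between -0.03 and 0.03 m and z of ball4 in the frame of scoop between 0.006 and 0.035 m) or (x of ball5 in the frame of scoop between -0.031 and 0.031 m and y of ball5 in the frame of scoop between -0.03 and 0.03 m and z of ball5 in the frame of scoop between 0.006 and 0.035 m))), for 0.2 s.
2. all six balls lie in the canister (x of ball0 in the frame of canister between -0.05 and 0.05 m and y of ball0 in the frame of canister between -0.05 and 0.05 m and z of ball0 in the frame of canister between 0.004 and 0.065 m and x of ball1 in the frame of canister between -0.05 and 0.05 m and y of ball1 in the frame of canister between -0.05 and 0.05 m and z of ball1 in the frame of canister between 0.004 and 0.065 m and x of ball2 in the frame of canister between -0.05 and 0.05 m and y of ball2 in the frame of canister between -0.05 and 0.05 m and z of ball2 in the frame of canister between 0.004 and 0.065 m and x of ball3 in the frame of canister between -0.05 and 0.05 m and y of ball3 in the frame of canister between -0.05 and 0.05 m and z of ball3 in the frame of canister between 0.004 and 0.065 m and x of ball4 in the frame of canister between -0.05 and 0.05 m and y of ball4 in the frame of canister between -0.05 and 0.05 m and z of ball4 in the frame of canister between 0.004 and 0.065 m and x of ball5 in the frame of canister between -0.05 and 0.05 m and y of ball5 in the frame of canister between -0.05 and 0.05 m and z of ball5 in the frame of canister between 0.004 and 0.065 m), for 0.2 s.
At the end, for the whole second after the job is handed in: All six balls are inside the canister, its lid is shut (joint below 0.03 rad), and the scoop lies still on the mat, bowl down (its origin over the mat and within 10 mm of bench height, tilt below 0.15 rad) (all of step 2 and x of scoop in the frame of mat between -0.11 and 0.11 m and y of scoop in the frame of mat between -0.055 and 0.055 m and z of scoop in the frame of mat below 0.01 m and angle between scoop's own z axis and vertical below 0.15 rad and linear speed of scoop below 0.02 m/s and value of joint lid below 0.03 rad); the robot touches nothing.
It fails at once if the gripper touches a ball (contact force between the fingers and ball0 above 0.3 N or contact force between the fingers and ball1 above 0.3 N or contact force between the fingers and ball2 above 0.3 N or contact force between the fingers and ball3 above 0.3 N or contact force between the fingers and ball4 above 0.3 N or contact force between the fingers and ball5 above 0.3 N).
It fails at once if the scoop is rammed into the tray with more than 60 N (contact force between scoop and tray above 60 N).
It fails at once if a bystander is moved more than 20 mm (distance of any of slide_box, stain_bottle, beaker from where it was at the start of the episode above 0.02 m).
It also fails if it takes over 72 s, if anything falls off the work surface, if the arm or the gripper's body presses on something with over 40 N, if the wrist force passes 120 N, or if a joint passes its speed limit or range.

## Robot

A 6-joint arm with a two-finger parallel gripper is mounted at the origin on the work surface. World frame = base frame: x ahead of the robot, y to its left, z up, the work surface at z = 0. Lengths are in m, angles in rad, forces in N, time in s.
With the tool pointing down it reaches from about 0.35 to 0.925 m from the base axis. Payload 6.4 kg.
Tool frame: the origin (TCP) lies on the mounting face of the last link; the fingertips stand 173 mm ahead of it and the grasp point (between the pads) lies 155 mm ahead of it; z points along the fingers, y is the line along which they close (so a half turn about z gives the same grasp; the last joint's range is limited). The gripper opens to 85 mm and grips with 20 to 120 N. Pads are 22 mm wide; open, the fingers measure 114 mm over their backs; the gripper's body (76 mm by 85 mm) begins 54 mm behind the grasp point. The pads swing forward as they close: fully open they stand 13 mm farther back than shut.
Start: joints at [-1.429, 0.245, 1.558, -0, 1.339, -0.174], TCP at [0.202, -0.618, 0.405] pointing down, gripper open.
Joint ranges: [-3.13, 3.13], [-1.02, 2.26], [0.13, 2.54], [-0.95, 4.09], [0.21, 2.88], [-2.74, 2.74]. Speed limits (rad/s): [2.57, 2.57, 3.14, 3.14, 3.14, 3.14].

## Interface

Orientations are given as a unit quaternion [w, x, y, z].
In Python, from bench import robot, grab_frame, calibration gives the robot as it stands.
- The arm moves only by the tool play_rows, never from a script. Its argument "increments" is a list of rows, each an object with "angular": the turn, a rotation vector about the tool's x, y, z in units of 6 degrees (1.0 is 6 degrees), a list of three; "linear": the shift along the tool's x, y, z in units of 4 cm (1.0 is 4 cm), a list of three; "gripper": the opening, from 0 (shut) to 1 (fully open). A call has 1 to 10 rows; each row shifts and turns the commanded pose from where the row before left it, along the tool's axes as they then stand; what a row does not reach is not made up. A row lasts 1/8 s, in which the tool goes at most 62.5 mm and 10.7 degrees, less where a joint would pass 70% of its speed; a pose out of reach is approached as far as the arm can. A call with a number of a shift or a turn outside -1 to 1 is refused whole. A call with a gripper value outside its range is refused whole. The fingers move at their own pace and stop on an object; "squeeze" is the grip in N (left out, the last holds). Time passes only in rows, so rows that do not move let the fingers close. It gives the time, the measured TCP pose, the force, the opening and the grip force at its end, in the units of the state.
- robot.get_obs(): the state, without advancing time (a new reading comes with each control period).
- grab_frame(name): name is "scene" or "top"; returns the picture (400x640x3 uint8, red, green, blue); there is no depth.
- calibration(name): a dict with "fx", "fy", "cx", "cy" (pixels), "extrinsics" (4x4, takes a point from camera to world coordinates). Camera axes: x right, y up, looking along -z (the intrinsics and any distortion apply to the point x, -y, -z); pixel columns grow to the right and rows downward; lengths in m; the calibration is good to about 2 mm. A picture is of the moment at which its call begins. calibration takes no time and is no camera call.
- robot.finish_job(): hands the job in; it is judged then, once.
The state is a dict: "time_s": time; "qpos": joint angles; "qvel": joint speeds; "joint_efforts": joint torques, N m; "position": TCP position; "ee_rot": TCP orientation; "wrist_force": force on the tool from outside, world axes, zero at the start; "torque": the same for the moment, N m; "gripper_width": opening from 0.0 (shut) to 1.0 (fully open); "grip_force": force on a finger pad.
Only numpy, scipy, OpenCV 4.12 (cv2) and the standard library are available. Lean on these libraries where they do the work, as an engineer would, in place of code of your own. Each camera call takes 0.05 s, during which the arm holds its last target. There are 200 camera calls.

## Working session

There is one attempt and no reset: what is moved stays moved. The work goes in short steps, Python scripts to look and compute and a tool call to move; the robot and the scene stay as the last step left them, time stands still between calls to the robot, and variables do not carry over. Pictures are saved under pics/ and viewed, at most 10 in all, crops included, and the job is handed in when it is done.

Besides the shell and the picture viewer there is one more tool, called after "Request:" as name(argument=value, ...), one argument or row to a line, values as JSON. play_rows: Moves the arm, as the interface text tells. Shifts and turns lie within -1 to 1; 1 stands for 4 cm of shift or 6 degrees of turn. Its arguments: {"type":"object","properties":{"increments":{"type":"array"},"squeeze":{"type":"number"}},"required":["increments"]}

```bash
mkdir -p pics; ls; python3 - <<'E'
from bench import robot, grab_frame, calibration
import cv2,numpy as np
np.set_printoptions(precision=4,suppress=True)
for n in("scene","top"):
    f=grab_frame(n);cv2.imwrite(f"pics/{n}0.png",f[:,:,::-1]);c=calibration(n)
    print({k:np.array(v) for k,v in c.items()})
print(robot.get_obs())
E
```

```text
pics
{'fx': array(424.3957), 'fy': array(424.3957), 'cx': array(314.2511), 'cy': array(201.2303), 'extrinsics': array([[ 0.8293, -0.422 ,  0.3663,  0.9816],
       [ 0.5587,  0.6396, -0.528 , -0.428 ],
       [-0.0115,  0.6425,  0.7662,  0.8213],
       [ 0.    ,  0.    ,  0.    ,  1.    ]])}
{'fx': array(393.902), 'fy': array(393.902), 'cx': array(317.0562), 'cy': array(202.3079), 'extrinsics': array([[-0.0248,  0.9863, -0.1633,  0.4875],
       [-0.9995, -0.0215,  0.0218,  0.0876],
       [ 0.018 ,  0.1638,  0.9863,  1.1335],
       [ 0.    ,  0.    ,  0.    ,  1.    ]])}
{'time_s': 0.1, 'qpos': array([-1.4291,  0.2457,  1.5589,  0.    ,  1.3387, -0.1741]), 'qvel': array([-0.0023, -0.0012, -0.0005, -0.0002,  0.0013,  0.0013]), 'joint_efforts': array([  0.    , -43.0673, -32.7128,  -0.0001,   0.0028,  -0.    ]), 'position': array([ 0.2018, -0.6176,  0.4037]), 'ee_rot': array([-0.0009,  0.9876,  0.1572,  0.    ]), 'wrist_force': array([-0.4607, -0.2258, -0.0412]), 'torque': array([-0.0128,  0.0027, -0.0414]), 'grip_force': 0.0, 'gripper_width': 0.9982506119621912}
```

View pics/scene0.png

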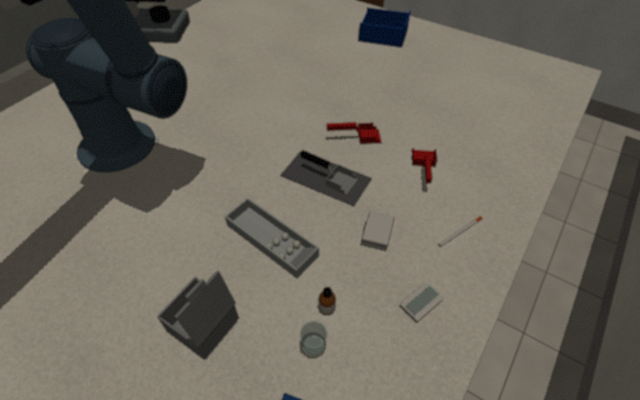

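View pics/top0.png

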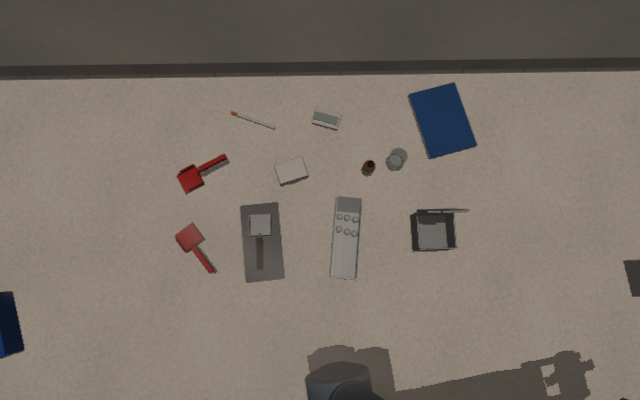

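The steel scoop lies on the grey mat, at top (260,240) and scene (330,175). The red ones at top (193,240) and (200,172) are look-alikes. The tray is at top (346,238), the canister at (433,230) with its lid upright, and the slide box, bottle and beaker are at (291,170), (369,167) and (395,160). Next I'll enlarge these areas to confirm and measure.

```bash
python3 - <<'E'
import cv2
a=cv2.imread('pics/top0.png')[190:290,235:365];b=cv2.imread('pics/scene0.png')[140:280,220:380]
r=lambda i,s:cv2.convertScaleAbs(cv2.resize(i,None,fx=s,fy=s,interpolation=cv2.INTER_CUBIC),alpha=1.5)
cv2.imwrite('pics/topc.png',r(a,6)); cv2.imwrite('pics/scenec.png',r(b,4))
E
```

```text
(no output)
```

View pics/topc.png

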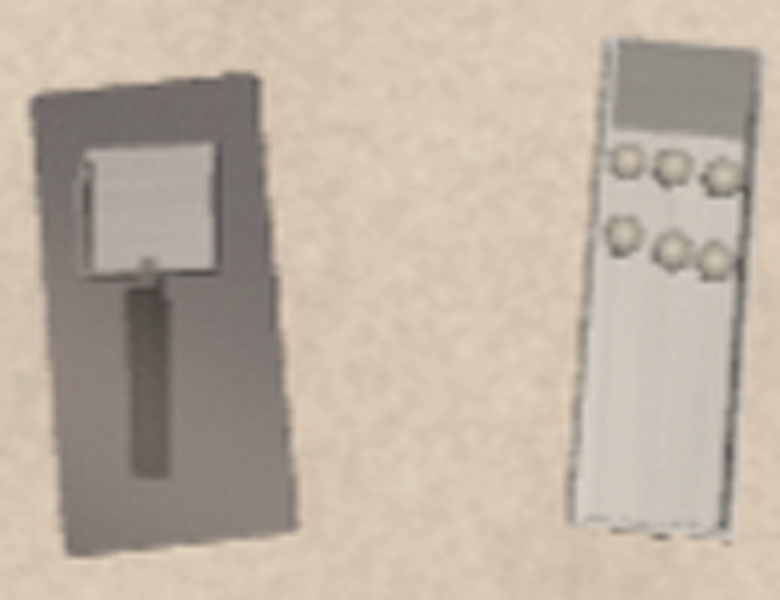

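View pics/scenec.png

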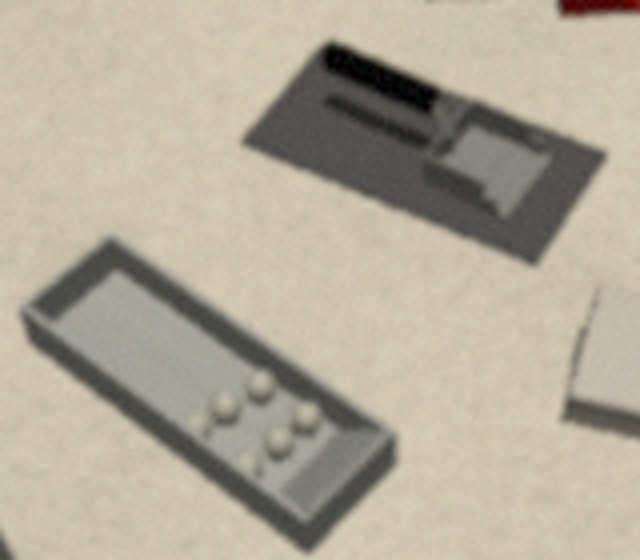

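The crops confirm the steel, black-handled scoop on the mat, lip pointing away from the robot. In topc the handle runs (148,288)–(151,478), and the six balls sit just before the slope. I need one more crop, for the canister.

```bash
python3 - <<'E'
import cv2,numpy as np
a=cv2.imread('pics/top0.png')[195:265,400:480];b=cv2.imread('pics/scene0.png')[262:362,150:250]
r=lambda i,s:cv2.convertScaleAbs(cv2.resize(i,None,fx=s,fy=s,interpolation=cv2.INTER_CUBIC),alpha=1.8)
A=r(a,5);B=r(b,4);C=np.zeros((400,800,3),np.uint8);C[:350,:400]=A;C[:,400:]=B
cv2.imwrite('pics/can.png',C)
E
```

```text
(no output)
```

View pics/can.png

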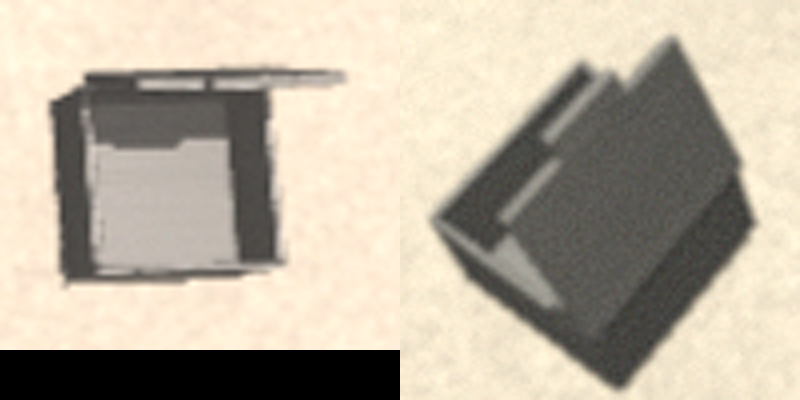

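Canister crop: top-view rim corners are (95,272), (285,264), and the lid's free edge corners in the scene part are (505,222) and (672,38), with hinge corners (600,340) and (740,165). Next I'll fit the poses from both views.

```bash
cat > h.py <<'E'
import numpy as np, cv2
from scipy.optimize import least_squares
from scipy.spatial.transform import Rotation as R
from bench import robot, grab_frame, calibration
np.set_printoptions(precision=4,suppress=True)
K={n:calibration(n) for n in("scene","top")}
def proj(n,P):
    c=K[n];E=np.array(c["extrinsics"]);p=(np.atleast_2d(P)-E[:3,3])@E[:3,:3]
    return np.c_[c["fx"]*p[:,0]/-p[:,2]+c["cx"],c["fy"]*-p[:,1]/-p[:,2]+c["cy"]]
def px(uv,s,o): return (np.array(uv,float)+.5)/s-.5+np.array(o)
def fit(obs,x0,f=None):
    # obs: (cam, local pts, pixels); pose x,y,z,yaw
    def w(v,L): 
        L=np.atleast_2d(L);c,s=np.cos(v[3]),np.sin(v[3])
        return np.c_[v[0]+c*L[:,0]-s*L[:,1],v[1]+s*L[:,0]+c*L[:,1],v[2]+L[:,2]]
    g=lambda v:np.concatenate([(proj(n,w(v,f(v,L) if f else L))-U).ravel() for n,L,U in obs])
    r=least_squares(g,x0,loss='soft_l1');print(r.x,'rms px',np.sqrt(np.mean(g(r.x)**2)).round(2));return r.x
def tri(u):
    def g(P): return np.concatenate([(proj(n,P)-u[n]).ravel() for n in u])
    r=least_squares(g,[.5,0,.02]);return r.x,np.abs(r.fun).max()
E
python3 - <<'E'
from h import *
T=lambda u:px(u,6,(235,190));S=lambda u:px(u,4,(220,140))
print('tray');t=fit([("top",[[.114,.038,.036],[.114,-.038,.036],[-.114,-.038,.036],[-.114,.038,.036]],T([(605,38),(762,50),(733,540),(570,525)])),
("scene",[[-.114,.038,.036],[-.114,-.038,.036],[.114,.038,.036]],S([(112,238),(25,312),(395,440)]))],[.48,0,0,0])
print('mat');fit([("top",[[.11,.055,.004],[.11,-.055,.004],[-.11,-.055,.004],[-.11,.055,.004]],T([(30,97),(258,75),(298,530),(67,555)])),
("scene",[[.11,.055,.004],[.11,-.055,.004],[-.11,-.055,.004]],S([(606,153),(538,265),(243,142)]))],[.48,.2,0,0])
print('scoop');fit([("top",[[-.04,0,.052],[-.125,0,.052],[.031,-.031,0],[-.031,-.031,.026],[-.031,.031,.026]],T([(148,288),(151,478),(215,145),(218,270),(86,274)])),
("scene",[[-.125,.007,.052],[-.125,-.007,.052],[-.04,.007,.052],[.031,.031,0],[.031,-.031,0]],S([(337,40),(324,60),(440,92),(550,152),(503,217)]))],[.5,.2,0,0])
print('can');T=lambda u:px(u,5,(400,195));S=lambda u:px(np.array(u)-[400,0],4,(150,262))
f=lambda v,L:[[.052+l[2]*np.cos(np.pi-v[4])+0*l[0],l[1],.0705+l[2]*np.sin(v[4])] if l[0]==9 else l for l in L]
fit([("top",[[-.052,.052,.07],[-.052,-.052,.07],[-.052,.052,0],[9,-.052,.104]],T([(95,272),(285,264),(65,280),(342,75)])),
("scene",[[-.052,-.052,.07],[-.052,.052,.07],[9,-.052,.104],[9,.052,.104],[9,-.052,0],[9,.052,0],[.052,-.052,0]],S([(435,217),(585,65),(505,222),(672,38),(600,338),(740,165),(622,388)]))],[.48,-.2,0,0,1.6],f)
T=lambda u:px(u,6,(235,190));S=lambda u:px(u,4,(220,140))
c,s=np.cos(t[3]),np.sin(t[3])
for a,b in zip([(628,160),(673,166),(722,177),(623,235),(673,249),(715,260)],[(308,416),(280,442),(250,463),(260,386),(225,407),(201,424)]):
    P,e=tri({"top":T(a),"scene":S(b)});d=P-t[:3];print('ball',P,e.round(1),'in tray',c*d[0]+s*d[1],-s*d[0]+c*d[1],d[2])
E
```

```text
tray
[ 0.5704 -0.0154 -0.0097 -0.1112] rms px 0.48
mat
[ 0.5658  0.2242 -0.0035  0.0831] rms px 0.51
scoop
[0.613  0.2279 0.     0.0369] rms px 1.05
can
[ 0.5836 -0.2575 -0.0037  0.0155  1.4059] rms px 0.88
ball [0.6319 0.0009 0.0131] 0.3 in tray 0.05925695612990223 0.022956234633479563 0.02287680939686517
ball [ 0.6284 -0.0211  0.0112] 0.2 in tray 0.05818614567222871 0.000702253560053729 0.020908057034484128
ball [ 0.6231 -0.0434  0.0134] 0.5 in tray 0.05539556753562244 -0.02201106915497742 0.023159640524536833
ball [0.5957 0.0039 0.0111] 0.1 in tray 0.022968377393972984 0.02195239235768579 0.020886107979989153
ball [ 0.5883 -0.0197  0.0123] 0.1 in tray 0.01819816536935481 -0.0023228535322650824 0.02201178927815503
ball [ 0.5837 -0.0381  0.0136] 0.6 in tray 0.01574135447197785 -0.021114030143882093 0.023326021371419654
```

```bash
cat >> h.py <<'E'
def fitz(obs,x0,z,f=None):
    h=lambda v:np.r_[v[:2],z,v[2:]]
    def w(v,L):
        L=np.atleast_2d(L);c,s=np.cos(v[3]),np.sin(v[3])
        return np.c_[v[0]+c*L[:,0]-s*L[:,1],v[1]+s*L[:,0]+c*L[:,1],v[2]+L[:,2]]
    g=lambda v:np.concatenate([(proj(n,w(h(v),f(h(v),L) if f else L))-U).ravel() for n,L,U in obs])
    r=least_squares(g,x0,loss='soft_l1');print(r.x,[o[0] for o in obs],g(r.x).round(1));return r.x
# path helper: from pose (p,R) to target (p,R) in tool increments
def obs(): o=robot.get_obs();q=o["ee_rot"];return o["position"],R.from_quat([q[1],q[2],q[3],q[0]]),o
def tool(yaw,down=0):  # vertical tool, x along yaw; down = nose-down pitch (rad)
    return R.from_euler('z',yaw)*R.from_euler('y',down)*R.from_matrix(np.diag([1.,-1,-1]))
def plan(p,Q,pt,Qt,n,pivot=None,g=0,last=True):
    """n rows; pivot: point in tool frame moved on a straight line while turning"""
    pv=np.zeros(3) if pivot is None else np.array(pivot)
    a=p+Q.apply(pv);b=pt+Qt.apply(pv);rv=(Q.inv()*Qt).as_rotvec();rows=[];Q0=Q
    for i in range(1,n+1):
        Qi=Q0*R.from_rotvec(rv*i/n);pi=a+(b-a)*i/n-Qi.apply(pv)
        l=np.round(Q.inv().apply(pi-p)/.04,2);w=np.round((Q.inv()*Qi).as_rotvec()/np.radians(6),2)
        p=p+Q.apply(l*.04);Q=Q*R.from_rotvec(w*np.radians(6));rows.append((l,w))
        print('{"linear":%s,"angular":%s,"gripper":%g}'%((l+0).tolist(),(w+0).tolist(),g), '!!' if max(abs(l).max(),abs(w).max())>1 else '',sep='',end=',\n')
    return p,Q
E
python3 - <<'E'
from h import *
T=lambda u:px(u,6,(235,190));S=lambda u:px(u,4,(220,140))
def both(o,*a):
    fitz(o[:1],*a);fitz(o[1:],*a) if len(o)>1 else 0;return fitz(o,*a)
print('tray');t=both([("top",[[.114,.038,.036],[.114,-.038,.036],[-.114,-.038,.036],[-.114,.038,.036],[.075,.034,.004],[.075,-.034,.004]],T([(605,38),(762,50),(733,540),(570,525),(612,130),(742,138)])),
("scene",[[-.114,.038,.036],[-.114,-.038,.036],[.114,.038,.036],[.114,.038,0],[.114,-.038,0]],S([(112,238),(25,312),(395,438),(395,466),(308,552)]))],[.48,0,0],0)
print('scoop');both([("top",[[-.04,0,.052],[-.125,0,.052],[.031,-.031,0],[-.031,-.031,.026],[-.031,.031,.026]],T([(148,288),(151,478),(215,145),(218,270),(86,274)])),
("scene",[[-.125,.007,.052],[-.125,-.007,.052],[-.04,.007,.052],[.031,.031,0],[.031,-.031,0]],S([(337,40),(324,60),(440,92),(550,152),(503,217)]))],[.5,.2,0],.004)
print('can');T=lambda u:px(u,5,(400,195));S=lambda u:px(np.array(u)-[400,0],4,(150,262))
f=lambda v,L:[[.052-l[2]*np.cos(v[4]),l[1],.0705+l[2]*np.sin(v[4])] if l[0]==9 else l for l in L]
both([("top",[[-.052,.052,.07],[-.052,-.052,.07],[-.052,.052,0],[9,-.052,.104]],T([(95,272),(285,264),(65,280),(342,75)])),
("scene",[[-.052,-.052,.07],[-.052,.052,.07],[9,-.052,.104],[9,.052,.104],[9,-.052,0],[9,.052,0],[.052,-.052,0]],S([(435,217),(585,65),(505,222),(672,38),(600,338),(740,165),(622,388)]))],[.48,-.2,0,1.6],0,f)
E
```

```text
tray
[ 0.5697 -0.0151 -0.1046] ['top'] [-0.  -0.2  0.5 -0.   0.3 -0.1 -0.2  0.2 -1.5 -0.3  0.2  0.3]
[ 0.5731 -0.0185 -0.1121] ['scene'] [-0.3 -1.2 -2.  -0.8  0.6 -0.9  0.7  1.   0.1  2.1]
[ 0.5707 -0.016  -0.1108] ['top', 'scene'] [ 0.5 -0.6  1.1 -0.3  0.3 -0.4 -0.1 -0.3 -1.  -0.7  0.7  0.1 -0.5 -2.2
 -2.1 -1.9  0.4 -2.2  0.4 -0.4 -0.1  0.7]
scoop
[0.612  0.2264 0.0348] ['top'] [-0.5 -0.   0.1 -0.1  0.5 -0.   0.  -0.2 -0.2  0.4]
[0.6151 0.2274 0.0468] ['scene'] [-1.9 -0.1 -1.5 -2.   0.4 -1.5  0.7  1.9  1.1  1. ]
[0.6131 0.2271 0.041 ] ['top', 'scene'] [-0.7 -0.4  0.2 -0.6  0.2 -0.5 -0.2 -0.7 -0.4  0.1 -2.4 -0.5 -2.1 -2.3
 -0.2 -1.8 -0.   1.7  0.3  0.8]
can
[ 0.5826 -0.2572  0.0301  1.4141] ['top'] [ 0.1  0.3  0.2 -0.2 -0.6 -0.2  0.1 -0. ]
[ 0.5858 -0.2576  0.0033  1.4014] ['scene'] [-1.   0.8  0.2 -1.6 -0.2 -0.3  1.1 -0.7 -2.1  0.5  0.7 -0.6  0.5  1.9]
[ 0.5847 -0.2577  0.0106  1.4088] ['top', 'scene'] [-0.2 -0.8  0.  -0.5 -0.8 -1.2  0.6 -0.2 -1.5  0.8 -0.5 -1.8 -0.2 -0.4
  0.8 -1.1 -2.3  0.1  0.2 -1.1  0.3  1.5]
```

```bash
python3 - <<'E'
from h import *
p,Q,o=obs()
p,Q=plan(p,Q,np.array([.5,-.2,.38]),tool(.2),14,g=1);print()
p,Q=plan(p,Q,np.array([.540,.2239,.28]),tool(.035),12,g=1)
E
```

```text
{"linear":[0.74, -0.54, 0.04],"angular":[0.0, 0.0, 0.08],"gripper":1},
{"linear":[0.73, -0.55, 0.05],"angular":[0.0, 0.0, 0.08],"gripper":1},
{"linear":[0.73, -0.56, 0.04],"angular":[0.0, 0.0, 0.08],"gripper":1},
{"linear":[0.72, -0.56, 0.04],"angular":[0.0, 0.0, 0.08],"gripper":1},
{"linear":[0.72, -0.57, 0.05],"angular":[-0.01, 0.0, 0.07],"gripper":1},
{"linear":[0.72, -0.57, 0.04],"angular":[0.0, 0.0, 0.08],"gripper":1},
{"linear":[0.71, -0.58, 0.04],"angular":[0.0, 0.0, 0.08],"gripper":1},
{"linear":[0.7, -0.59, 0.05],"angular":[0.0, 0.0, 0.08],"gripper":1},
{"linear":[0.7, -0.59, 0.04],"angular":[0.0, 0.0, 0.08],"gripper":1},
{"linear":[0.7, -0.59, 0.04],"angular":[0.0, 0.0, 0.08],"gripper":1},
{"linear":[0.69, -0.61, 0.04],"angular":[0.0, 0.0, 0.08],"gripper":1},
{"linear":[0.68, -0.61, 0.05],"angular":[0.0, 0.0, 0.08],"gripper":1},
{"linear":[0.68, -0.61, 0.04],"angular":[-0.01, 0.0, 0.08],"gripper":1},
{"linear":[0.68, -0.62, 0.04],"angular":[0.0, 0.0, 0.08],"gripper":1},

{"linear":[0.26, -0.85, 0.21],"angular":[0.0, 0.0, 0.13],"gripper":1},
{"linear":[0.24, -0.85, 0.21],"angular":[0.0, 0.0, 0.13],"gripper":1},
{"linear":[0.23, -0.86, 0.2],"angular":[0.0, 0.0, 0.13],"gripper":1},
{"linear":[0.23, -0.86, 0.21],"angular":[0.0, 0.0, 0.13],"gripper":1},
{"linear":[0.21, -0.86, 0.21],"angular":[0.0, 0.0, 0.13],"gripper":1},
{"linear":[0.19, -0.86, 0.21],"angular":[0.0, 0.0, 0.14],"gripper":1},
{"linear":[0.19, -0.87, 0.21],"angular":[0.0, 0.0, 0.13],"gripper":1},
{"linear":[0.17, -0.87, 0.21],"angular":[0.0, 0.0, 0.13],"gripper":1},
{"linear":[0.17, -0.87, 0.2],"angular":[0.0, 0.0, 0.13],"gripper":1},
{"linear":[0.14, -0.88, 0.21],"angular":[0.0, 0.0, 0.13],"gripper":1},
{"linear":[0.14, -0.87, 0.21],"angular":[0.0, 0.0, 0.13],"gripper":1},
{"linear":[0.13, -0.88, 0.21],"angular":[0.0, 0.0, 0.13],"gripper":1},
```

Request:
play_rows(
  increments=[
    {"linear":[0.74,-0.54,0.04],"angular":[0,0,0.08],"gripper":1},
    {"linear":[0.73,-0.55,0.05],"angular":[0,0,0.08],"gripper":1},
    {"linear":[0.73,-0.56,0.04],"angular":[0,0,0.08],"gripper":1},
    {"linear":[0.72,-0.56,0.04],"angular":[0,0,0.08],"gripper":1},
    {"linear":[0.72,-0.57,0.05],"angular":[0,0,0.08],"gripper":1},
    {"linear":[0.72,-0.57,0.04],"angular":[0,0,0.08],"gripper":1},
    {"linear":[0.71,-0.58,0.04],"angular":[0,0,0.08],"gripper":1},
    {"linear":[0.7,-0.59,0.05],"angular":[0,0,0.08],"gripper":1},
    {"linear":[0.7,-0.59,0.04],"angular":[0,0,0.08],"gripper":1},
    {"linear":[0.7,-0.59,0.04],"angular":[0,0,0.08],"gripper":1},
  ],
)

```text
time_s: 1.35
position: [0.4156, -0.3186, 0.387]
ee_rot: [-0.0, 0.993, 0.116, -0.0]
wrist_force: [-0.2, -0.8, 0.4]
gripper_width: 1.001
grip_force: 0.0
```

Request:
play_rows(
  increments=[
    {"linear":[0.69,-0.61,0.04],"angular":[0,0,0.08],"gripper":1},
    {"linear":[0.68,-0.61,0.05],"angular":[0,0,0.08],"gripper":1},
    {"linear":[0.68,-0.61,0.04],"angular":[0,0,0.08],"gripper":1},
    {"linear":[0.68,-0.62,0.04],"angular":[0,0,0.08],"gripper":1},
    {"linear":[0.26,-0.85,0.21],"angular":[0,0,0.13],"gripper":1},
    {"linear":[0.24,-0.85,0.21],"angular":[0,0,0.13],"gripper":1},
    {"linear":[0.23,-0.86,0.2],"angular":[0,0,0.13],"gripper":1},
    {"linear":[0.23,-0.86,0.21],"angular":[0,0,0.13],"gripper":1},
    {"linear":[0.21,-0.86,0.21],"angular":[0,0,0.13],"gripper":1},
    {"linear":[0.19,-0.86,0.21],"angular":[0,0,0.14],"gripper":1},
  ],
)

```text
time_s: 2.6
position: [0.5202, 0.0126, 0.3301]
ee_rot: [-0.0, 0.998, 0.058, -0.0]
wrist_force: [0.4, -1.0, -0.4]
gripper_width: 0.993
grip_force: 0.0
```

Request:
play_rows(
  increments=[
    {"linear":[0.19,-0.87,0.21],"angular":[0,0,0.13],"gripper":1},
    {"linear":[0.17,-0.87,0.21],"angular":[0,0,0.13],"gripper":1},
    {"linear":[0.17,-0.87,0.2],"angular":[0,0,0.13],"gripper":1},
    {"linear":[0.14,-0.88,0.21],"angular":[0,0,0.13],"gripper":1},
    {"linear":[0.14,-0.87,0.21],"angular":[0,0,0.13],"gripper":1},
    {"linear":[0.13,-0.88,0.21],"angular":[0,0,0.13],"gripper":1},
    {"linear":[0,0,0],"angular":[0,0,0],"gripper":1},
    {"linear":[0,0,0],"angular":[0,0,0],"gripper":1},
  ],
)

```text
time_s: 3.6
position: [0.5406, 0.2231, 0.2805]
ee_rot: [0.0, 1.0, 0.017, -0.0]
wrist_force: [0.4, 0.0, -0.1]
gripper_width: 1.001
grip_force: 0.0
```

```bash
python3 - <<'E'
from h import *
p,Q,o=obs();print(p,Q.as_matrix(),o['qpos'],o['time_s'],o['wrist_force'])
p,Q=plan(p,Q,np.array([.540,.2239,.203]),tool(.035),5,g=1)
E
```

```text
[0.5406 0.2231 0.2805] [[ 0.9994  0.0343 -0.0006]
 [ 0.0343 -0.9994 -0.0004]
 [-0.0006  0.0004 -1.    ]] [ 0.1976  0.2384  1.8098 -0.0003  1.094   1.7343] 3.6 [ 0.4381  0.0369 -0.1454]
{"linear":[0.0, 0.0, 0.39],"angular":[0.0, 0.0, 0.0],"gripper":1},
{"linear":[-0.01, -0.01, 0.38],"angular":[0.0, 0.0, 0.0],"gripper":1},
{"linear":[0.0, 0.0, 0.39],"angular":[0.0, 0.0, 0.0],"gripper":1},
{"linear":[0.0, -0.01, 0.39],"angular":[0.0, 0.0, -0.01],"gripper":1},
{"linear":[0.0, 0.0, 0.39],"angular":[0.0, 0.01, 0.0],"gripper":1},
```

Request:
play_rows(
  increments=[
    {"linear":[0,0,0.39],"angular":[0,0,0],"gripper":1},
    {"linear":[0,-0.01,0.38],"angular":[0,0,0],"gripper":1},
    {"linear":[0,0,0.39],"angular":[0,0,0],"gripper":1},
    {"linear":[0,-0.01,0.39],"angular":[0,0,0],"gripper":1},
    {"linear":[0,0,0.39],"angular":[0,0,0],"gripper":1},
    {"linear":[0,0,0],"angular":[0,0,0],"gripper":0},
    {"linear":[0,0,0],"angular":[0,0,0],"gripper":0},
    {"linear":[0,0,0],"angular":[0,0,0],"gripper":0},
    {"linear":[0,0,0],"angular":[0,0,0],"gripper":0},
    {"linear":[0,0,0],"angular":[0,0,0],"gripper":0},
  ],
  squeeze=90,
)

```text
time_s: 4.85
position: [0.541, 0.2243, 0.2039]
ee_rot: [-0.0, 1.0, 0.017, 0.001]
wrist_force: [-0.7, -0.9, 3.1]
gripper_width: 0.146
grip_force: 88.3
```

Request:
play_rows(
  increments=[
    {"linear":[0,0,0],"angular":[0,0,0],"gripper":0},
    {"linear":[0,0,0],"angular":[0,0,0],"gripper":0},
    {"linear":[0,0,-0.5],"angular":[0,0,0],"gripper":0},
    {"linear":[0,0,-1],"angular":[0,0,0],"gripper":0},
    {"linear":[0,0,-1],"angular":[0,0,0],"gripper":0},
    {"linear":[0,0,-0.5],"angular":[0,0,0],"gripper":0},
    {"linear":[0,0,0],"angular":[0,0,0],"gripper":0},
  ],
)

```text
time_s: 5.72
position: [0.541, 0.2243, 0.3247]
ee_rot: [-0.0, 1.0, 0.017, 0.002]
wrist_force: [0.9, 0.5, -1.9]
gripper_width: 0.149
grip_force: 87.7
```

```bash
python3 - <<'E'
from h import *
p,Q,o=obs();print(p,Q.as_matrix(),o['wrist_force'],o['torque'],o['time_s'])
r=lambda i,s:cv2.convertScaleAbs(cv2.resize(i,None,fx=s,fy=s,interpolation=cv2.INTER_CUBIC),alpha=1.5)
a=grab_frame("top")[190:290,215:295,::-1].copy();b=grab_frame("scene")[100:230,250:350,::-1].copy()
C=np.zeros((520,800,3),np.uint8);C[:500,:400]=r(a,5);C[:,400:]=r(b,4);cv2.imwrite('pics/hold.png',C)
s=p+np.array([0,0,-.155])
Rz=R.from_euler('z',.034)
for n in K: print(n,[proj(n,s+Rz.apply(v)).round(1).tolist() for v in ([.103,.031,-.042],[.103,-.031,-.042])])
E
```

```text
[0.541  0.2243 0.3247] [[ 0.9994  0.0342  0.0031]
 [ 0.0342 -0.9994  0.0007]
 [ 0.0031 -0.0005 -1.    ]] [ 0.8542  0.4882 -1.8704] [ 0.048   0.1027 -0.02  ] 5.725
scene [[[360.4, 144.3]], [[347.8, 159.8]]]
top [[[242.0, 208.2]], [[266.1, 206.9]]]
```

View pics/hold.png

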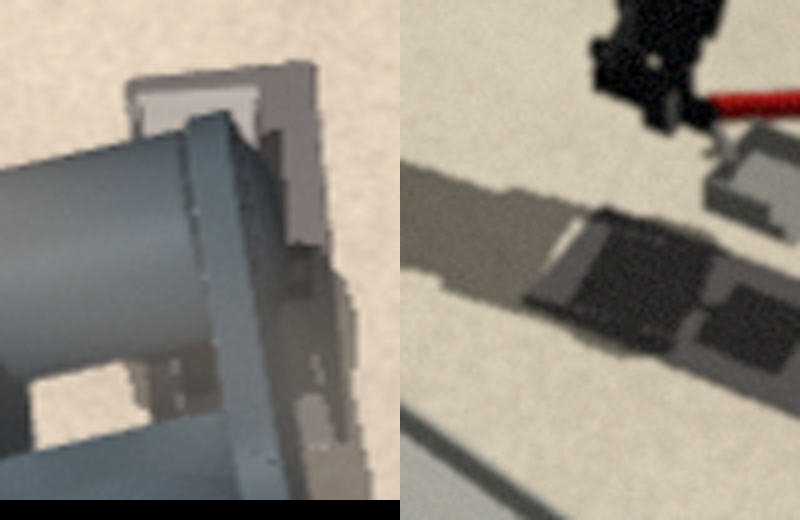

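The scoop is held level: the lip corners in the top view, at about (241.9,207.5) and (266.3,207.1), are within 1 px of the prediction from the arm pose. So the top-view calibration can be trusted for the tray. Next, above the tray with the nose 12° down.

```bash
cat >> h.py <<'E'
TR=np.array([.5697,-.0151]);TY=-.1046;PV=np.array([.1035,0,.1999])
def lip(x,z,deg,y=0,yaw=0):
    Q=tool(TY+yaw,np.radians(deg));w=np.r_[TR+R.from_euler('z',TY).apply([x,y,0])[:2],z]
    return w-Q.apply(PV),Q
def where(p,Q):
    L=p+Q.apply(PV);d=R.from_euler('z',-TY).apply(L-np.r_[TR,0]);x=Q.as_matrix()[:,0]
    print('lip in tray',d,'pitch down deg',np.degrees(-np.arcsin(x[2])).round(2),'yaw',(np.arctan2(x[1],x[0])-TY).round(4))
E
python3 - <<'E'
from h import *
p,Q,o=obs();where(p,Q)
p,Q=plan(p,Q,*lip(-.035,.10,12),8,PV);print()
p,Q=plan(p,Q,*lip(-.035,.045,12),3,PV)
E
```

```text
lip in tray [0.0476 0.249  0.1214] pitch down deg 0.15 yaw 0.1387
{"linear":[-0.23, 0.7, 0.0],"angular":[0.02, -0.25, 0.16],"gripper":0},
{"linear":[-0.22, 0.71, 0.01],"angular":[0.02, -0.24, 0.17],"gripper":0},
{"linear":[-0.2, 0.71, 0.02],"angular":[0.01, -0.25, 0.16],"gripper":0},
{"linear":[-0.19, 0.72, 0.03],"angular":[0.02, -0.25, 0.17],"gripper":0},
{"linear":[-0.18, 0.72, 0.03],"angular":[0.02, -0.24, 0.16],"gripper":0},
{"linear":[-0.15, 0.73, 0.04],"angular":[0.02, -0.25, 0.17],"gripper":0},
{"linear":[-0.14, 0.74, 0.04],"angular":[0.02, -0.25, 0.16],"gripper":0},
{"linear":[-0.13, 0.74, 0.05],"angular":[0.01, -0.24, 0.17],"gripper":0},

{"linear":[0.1, 0.0, 0.45],"angular":[0.0, 0.0, 0.0],"gripper":0},
{"linear":[0.09, 0.0, 0.45],"angular":[0.0, 0.0, 0.0],"gripper":0},
{"linear":[0.1, 0.0, 0.44],"angular":[0.0, 0.0, 0.0],"gripper":0},
```

Request:
play_rows(
  increments=[
    {"linear":[-0.23,0.7,0],"angular":[0.02,-0.25,0.16],"gripper":0},
    {"linear":[-0.22,0.71,0.01],"angular":[0.02,-0.24,0.17],"gripper":0},
    {"linear":[-0.2,0.71,0.02],"angular":[0.01,-0.25,0.16],"gripper":0},
    {"linear":[-0.19,0.72,0.03],"angular":[0.02,-0.25,0.17],"gripper":0},
    {"linear":[-0.18,0.72,0.03],"angular":[0.02,-0.24,0.16],"gripper":0},
    {"linear":[-0.15,0.73,0.04],"angular":[0.02,-0.25,0.17],"gripper":0},
    {"linear":[-0.14,0.74,0.04],"angular":[0.02,-0.25,0.16],"gripper":0},
    {"linear":[-0.13,0.74,0.05],"angular":[0.01,-0.24,0.17],"gripper":0},
  ],
)

```text
time_s: 6.82
position: [0.4751, -0.0059, 0.3161]
ee_rot: [-0.006, 0.993, -0.052, -0.105]
wrist_force: [-0.6, -0.5, -1.4]
gripper_width: 0.145
grip_force: 87.8
```

Request:
play_rows(
  increments=[
    {"linear":[0.1,0,0.45],"angular":[0,0,0],"gripper":0},
    {"linear":[0.09,0,0.45],"angular":[0,0,0],"gripper":0},
    {"linear":[0.1,0,0.44],"angular":[0,0,0],"gripper":0},
    {"linear":[0,0,0],"angular":[0,0,0],"gripper":0},
    {"linear":[0,0,0],"angular":[0,0,0],"gripper":0},
  ],
)

```text
time_s: 7.45
position: [0.4764, -0.0051, 0.2631]
ee_rot: [-0.006, 0.993, -0.052, -0.104]
wrist_force: [0.1, -0.0, -1.3]
gripper_width: 0.145
grip_force: 87.9
```

```bash
python3 - <<'E'
from h import *
p,Q,o=obs();where(p,Q);print(o['wrist_force'],o['time_s'])
p,Q=plan(p,Q,*lip(-.035,.016,12),3,PV);print()
p,Q=plan(p,Q,*lip(-.035,.0055,12),4,PV)
r=lambda i,s:cv2.convertScaleAbs(cv2.resize(i,None,fx=s,fy=s,interpolation=cv2.INTER_CUBIC),alpha=1.5)
a=grab_frame("top")[190:290,305:385,::-1].copy();b=grab_frame("scene")[180:300,200:340,::-1].copy()
C=np.zeros((500,800,3),np.uint8);C[:400,:320]=r(a,4);C[:412,320:]=r(b,24/7)[:412,:480];cv2.imwrite('pics/tray.png',C)
E
```

```text
lip in tray [-0.0338  0.0002  0.0462] pitch down deg 11.9 yaw 0.0001
[ 0.0958 -0.0156 -1.2636] 7.45
{"linear":[0.05, 0.0, 0.25],"angular":[0.0, -0.01, 0.0],"gripper":0},
{"linear":[0.04, 0.0, 0.24],"angular":[0.0, 0.0, 0.0],"gripper":0},
{"linear":[0.05, 0.0, 0.25],"angular":[0.0, -0.01, 0.0],"gripper":0},

{"linear":[0.01, 0.0, 0.06],"angular":[0.0, 0.0, 0.0],"gripper":0},
{"linear":[0.02, 0.0, 0.07],"angular":[0.0, 0.0, 0.0],"gripper":0},
{"linear":[0.01, 0.0, 0.06],"angular":[0.0, 0.0, 0.0],"gripper":0},
{"linear":[0.01, 0.0, 0.07],"angular":[0.0, 0.0, 0.0],"gripper":0},Traceback (most recent call last):
  File "<stdin>", line 7, in <module>
ValueError: could not broadcast input array from shape (411,480,3) into shape (412,480,3)
```

Request:
play_rows(
  increments=[
    {"linear":[0.05,0,0.25],"angular":[0,-0.01,0],"gripper":0},
    {"linear":[0.04,0,0.24],"angular":[0,0,0],"gripper":0},
    {"linear":[0.05,0,0.25],"angular":[0,-0.01,0],"gripper":0},
    {"linear":[0,0,0],"angular":[0,0,0],"gripper":0},
  ],
)

```text
time_s: 8.05
position: [0.4753, -0.005, 0.2321]
ee_rot: [-0.006, 0.993, -0.052, -0.105]
wrist_force: [0.0, -0.2, -1.3]
gripper_width: 0.146
grip_force: 87.9
```

```bash
python3 - <<'E'
from h import *
p,Q,o=obs();where(p,Q);print(o['wrist_force'],o['torque'],o['time_s'])
r=lambda i,s:cv2.convertScaleAbs(cv2.resize(i,None,fx=s,fy=s,interpolation=cv2.INTER_CUBIC),alpha=1.5)
a=grab_frame("top")[190:290,305:385,::-1].copy();b=grab_frame("scene")[180:300,200:340,::-1].copy()
C=np.zeros((500,800,3),np.uint8);C[:400,:320]=r(a,4);b=r(b,3.4)[:,:476];C[:b.shape[0],320:796]=b;cv2.imwrite('pics/tray.png',C)
E
```

```text
lip in tray [-0.0357  0.0004  0.0149] pitch down deg 12.12 yaw 0.0001
[ 0.0167 -0.1719 -1.2563] [ 0.026  -0.046   0.0036] 8.05
```

View pics/tray.png

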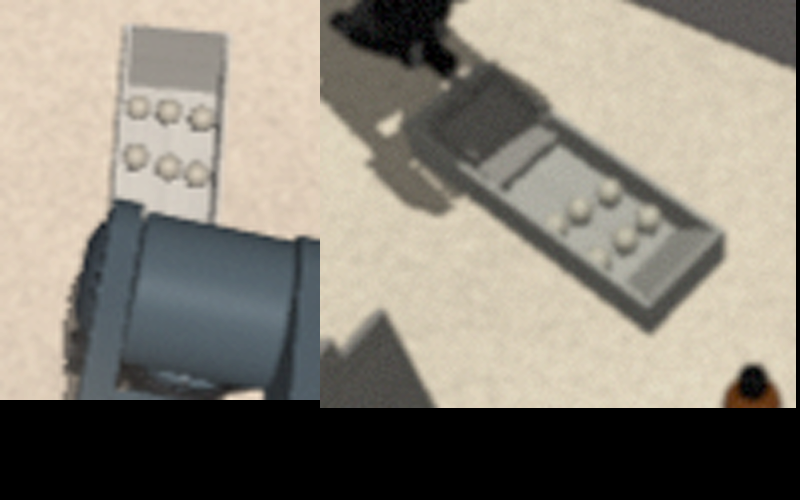

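The scoop sits inside the tray behind the balls (lip near (520,165) in the picture), with no contact force. Now I'll lower it to the floor.

Request:
play_rows(
  increments=[
    {"linear":[0.02,0,0.08],"angular":[0,0,0],"gripper":0},
    {"linear":[0.02,0,0.08],"angular":[0,0,0],"gripper":0},
    {"linear":[0.02,0,0.06],"angular":[0,0,0],"gripper":0},
    {"linear":[0.01,0,0.03],"angular":[0,0,0],"gripper":0},
    {"linear":[0,0,0],"angular":[0,0,0],"gripper":0},
  ],
)

```text
time_s: 8.78
position: [0.4765, -0.0052, 0.2229]
ee_rot: [-0.006, 0.993, -0.052, -0.104]
wrist_force: [-0.9, 0.0, -1.2]
gripper_width: 0.145
grip_force: 87.9
```

```bash
python3 - <<'E'
from h import *
p,Q,o=obs();where(p,Q);print(o['wrist_force'],o['torque'],o['time_s'])
p,Q=plan(p,Q,*lip(.035,.005,8),6,PV);print()
p,Q=plan(p,Q,*lip(.062,.005,0.5),4,PV);print()
E
```

```text
lip in tray [-0.0339  0.0002  0.0059] pitch down deg 11.97 yaw 0.0
[-0.8656  0.001  -1.2441] [-0.0059 -0.1081  0.0031] 8.775
{"linear":[0.22, 0.0, -0.03],"angular":[0.0, 0.11, 0.0],"gripper":0},
{"linear":[0.23, 0.0, -0.02],"angular":[0.0, 0.11, 0.0],"gripper":0},
{"linear":[0.22, 0.0, -0.02],"angular":[0.0, 0.11, 0.0],"gripper":0},
{"linear":[0.23, 0.0, -0.01],"angular":[0.0, 0.11, 0.0],"gripper":0},
{"linear":[0.23, 0.0, -0.02],"angular":[0.0, 0.11, 0.0],"gripper":0},
{"linear":[0.22, 0.0, -0.01],"angular":[0.0, 0.11, 0.0],"gripper":0},

{"linear":[0.01, 0.0, 0.06],"angular":[0.0, 0.31, 0.0],"gripper":0},
{"linear":[0.0, 0.0, 0.08],"angular":[0.0, 0.32, 0.0],"gripper":0},
{"linear":[0.01, 0.0, 0.07],"angular":[0.0, 0.31, 0.0],"gripper":0},
{"linear":[0.01, 0.0, 0.08],"angular":[0.0, 0.31, 0.0],"gripper":0},
```

Request:
play_rows(
  increments=[
    {"linear":[0.22,0,-0.03],"angular":[0,0.11,0],"gripper":0},
    {"linear":[0.23,0,-0.02],"angular":[0,0.11,0],"gripper":0},
    {"linear":[0.22,0,-0.02],"angular":[0,0.11,0],"gripper":0},
    {"linear":[0.23,0,-0.01],"angular":[0,0.11,0],"gripper":0},
    {"linear":[0.23,0,-0.02],"angular":[0,0.11,0],"gripper":0},
    {"linear":[0.22,0,-0.01],"angular":[0,0.11,0],"gripper":0},
    {"linear":[0,0,0],"angular":[0,0,0],"gripper":0},
  ],
)

```text
time_s: 9.65
position: [0.5307, -0.0109, 0.2177]
ee_rot: [-0.004, 0.996, -0.052, -0.069]
wrist_force: [0.3, 0.2, -0.1]
gripper_width: 0.144
grip_force: 88.0
```

```bash
python3 - <<'E'
from h import *
p,Q,o=obs();where(p,Q);print(o['wrist_force'],o['torque'],o['time_s'])
p,Q=plan(p,Q,*lip(.055,.0045,0.5),4,PV);print()
p,Q=plan(p,Q,*lip(.070,.0045,0.5),3,PV);print()
r=lambda i,s:cv2.convertScaleAbs(cv2.resize(i,None,fx=s,fy=s,interpolation=cv2.INTER_CUBIC),alpha=1.5)
b=grab_frame("scene")[200:280,240:330,::-1].copy();cv2.imwrite('pics/push.png',r(b,6))
E
```

```text
lip in tray [0.0356 0.0001 0.0053] pitch down deg 7.97 yaw 0.0001
[ 0.3409  0.1554 -0.1473] [ 0.0307 -0.0547  0.0284] 9.65
{"linear":[-0.04, 0.0, 0.08],"angular":[0.0, 0.31, 0.0],"gripper":0},
{"linear":[-0.04, 0.0, 0.07],"angular":[0.0, 0.31, 0.0],"gripper":0},
{"linear":[-0.04, 0.0, 0.09],"angular":[0.0, 0.31, 0.0],"gripper":0},
{"linear":[-0.04, 0.0, 0.09],"angular":[0.0, 0.32, 0.0],"gripper":0},

{"linear":[0.12, 0.0, 0.0],"angular":[0.0, 0.0, 0.0],"gripper":0},
{"linear":[0.13, 0.0, -0.01],"angular":[0.0, 0.0, 0.0],"gripper":0},
{"linear":[0.12, 0.0, 0.0],"angular":[0.0, 0.0, 0.0],"gripper":0},
```

View pics/push.png

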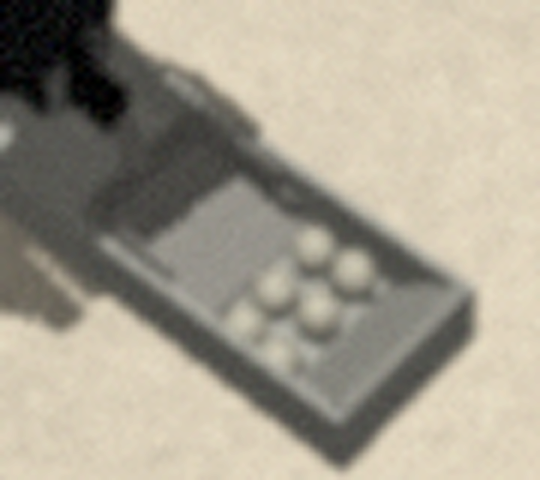

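All six balls are pushed ahead of the lip as a 2×3 block against the slope, at about (240–350, 245–355) in the crop. Next: flatten the scoop and drive it under them.

Request:
play_rows(
  increments=[
    {"linear":[-0.04,0,0.08],"angular":[0,0.31,0],"gripper":0},
    {"linear":[-0.04,0,0.07],"angular":[0,0.31,0],"gripper":0},
    {"linear":[-0.04,0,0.09],"angular":[0,0.31,0],"gripper":0},
    {"linear":[-0.04,0,0.09],"angular":[0,0.32,0],"gripper":0},
    {"linear":[0,0,0],"angular":[0,0,0],"gripper":0},
  ],
)

```text
time_s: 10.32
position: [0.5223, -0.0099, 0.2051]
ee_rot: [-0.0, 0.999, -0.052, -0.005]
wrist_force: [-0.6, 1.2, -0.2]
gripper_width: 0.148
grip_force: 88.1
```

Request:
play_rows(
  increments=[
    {"linear":[0.12,0,0],"angular":[0,0,0],"gripper":0},
    {"linear":[0.13,0,-0.01],"angular":[0,0,0],"gripper":0},
    {"linear":[0.12,0,0],"angular":[0,0,0],"gripper":0},
    {"linear":[0,0,0],"angular":[0,0,0],"gripper":0},
  ],
)

```text
time_s: 10.82
position: [0.5378, -0.0116, 0.2053]
ee_rot: [-0.0, 0.999, -0.052, -0.004]
wrist_force: [-0.5, -1.0, -2.4]
gripper_width: 0.144
grip_force: 87.9
```

```bash
python3 - <<'E'
from h import *
p,Q,o=obs();where(p,Q);print(o['wrist_force'],o['torque'],o['time_s'])
p,Q=plan(p,Q,*lip(.0755,.0048,0.),2,PV);print()
p,Q=plan(p,Q,*lip(.082,.0135,-5),3,PV);print()
p,Q=plan(p,Q,*lip(.090,.0225,-13),4,PV);print()
p,Q=plan(p,Q,*lip(.094,.034,-18),3,PV);print()
E
```

```text
lip in tray [0.0697 0.0002 0.0045] pitch down deg 0.5 yaw 0.0
[-0.5075 -0.9929 -2.4379] [-0.0182  0.0748 -0.0278] 10.825
{"linear":[0.05, 0.0, 0.01],"angular":[0.0, 0.04, 0.0],"gripper":0},
{"linear":[0.05, 0.0, 0.0],"angular":[0.0, 0.04, 0.0],"gripper":0},

{"linear":[-0.09, 0.0, 0.01],"angular":[0.0, 0.28, 0.0],"gripper":0},
{"linear":[-0.09, 0.0, 0.0],"angular":[0.0, 0.28, 0.0],"gripper":0},
{"linear":[-0.08, 0.0, 0.01],"angular":[0.0, 0.28, 0.0],"gripper":0},

{"linear":[-0.12, 0.0, 0.04],"angular":[0.0, 0.33, 0.0],"gripper":0},
{"linear":[-0.12, 0.0, 0.05],"angular":[0.0, 0.33, 0.0],"gripper":0},
{"linear":[-0.11, 0.0, 0.04],"angular":[0.0, 0.34, 0.0],"gripper":0},
{"linear":[-0.11, 0.0, 0.05],"angular":[0.0, 0.33, 0.0],"gripper":0},

{"linear":[-0.09, 0.0, -0.01],"angular":[0.0, 0.28, 0.0],"gripper":0},
{"linear":[-0.09, 0.0, 0.0],"angular":[0.0, 0.28, 0.0],"gripper":0},
{"linear":[-0.09, 0.0, -0.01],"angular":[0.0, 0.27, 0.0],"gripper":0},
```

Request:
play_rows(
  increments=[
    {"linear":[0.05,0,0.01],"angular":[0,0.04,0],"gripper":0},
    {"linear":[0.05,0,0],"angular":[0,0.04,0],"gripper":0},
    {"linear":[0,0,0],"angular":[0,0,0],"gripper":0},
  ],
)

```text
time_s: 11.2
position: [0.5408, -0.0119, 0.2045]
ee_rot: [-0.0, 0.999, -0.052, -0.001]
wrist_force: [-3.8, -0.6, 1.1]
gripper_width: 0.144
grip_force: 88.3
```

Request:
play_rows(
  increments=[
    {"linear":[-0.09,0,0.01],"angular":[0,0.28,0],"gripper":0},
    {"linear":[-0.09,0,0],"angular":[0,0.28,0],"gripper":0},
    {"linear":[-0.08,0,0.01],"angular":[0,0.28,0],"gripper":0},
    {"linear":[0,0,0],"angular":[0,0,0],"gripper":0},
  ],
)

```text
time_s: 11.7
position: [0.5308, -0.0108, 0.2039]
ee_rot: [0.002, 0.998, -0.052, 0.044]
wrist_force: [-0.2, -0.2, -1.9]
gripper_width: 0.145
grip_force: 87.8
```

Request:
play_rows(
  increments=[
    {"linear":[-0.12,0,0.04],"angular":[0,0.33,0],"gripper":0},
    {"linear":[-0.12,0,0.05],"angular":[0,0.33,0],"gripper":0},
    {"linear":[-0.11,0,0.04],"angular":[0,0.34,0],"gripper":0},
    {"linear":[-0.11,0,0.05],"angular":[0,0.33,0],"gripper":0},
    {"linear":[-0.09,0,-0.01],"angular":[0,0.28,0],"gripper":0},
    {"linear":[-0.09,0,0],"angular":[0,0.28,0],"gripper":0},
    {"linear":[-0.09,0,-0.01],"angular":[0,0.27,0],"gripper":0},
    {"linear":[0,0,0],"angular":[0,0,0],"gripper":0},
  ],
)

```text
time_s: 12.7
position: [0.503, -0.0079, 0.1921]
ee_rot: [0.008, 0.986, -0.052, 0.156]
wrist_force: [-0.0, 0.2, -2.4]
gripper_width: 0.144
grip_force: 88.0
```

```bash
python3 - <<'E'
from h import *
p,Q,o=obs();where(p,Q);print(o['wrist_force'],o['torque'],o['time_s'])
r=lambda i,s:cv2.convertScaleAbs(cv2.resize(i,None,fx=s,fy=s,interpolation=cv2.INTER_CUBIC),alpha=1.5)
b=grab_frame("scene")[180:280,230:330,::-1].copy();cv2.imwrite('pics/in.png',r(b,5))
p,Q=plan(p,Q,*lip(.094,.10,-18),4,PV)
E
```

```text
lip in tray [0.0931 0.0002 0.0339] pitch down deg -17.98 yaw -0.0001
[-0.0078  0.2432 -2.3541] [0.0857 0.4675 0.0477] 12.7
{"linear":[0.13, 0.0, -0.39],"angular":[0.0, 0.0, 0.0],"gripper":0},
{"linear":[0.13, 0.0, -0.39],"angular":[0.0, 0.0, 0.0],"gripper":0},
{"linear":[0.14, 0.0, -0.39],"angular":[0.0, 0.0, 0.0],"gripper":0},
{"linear":[0.13, 0.0, -0.39],"angular":[0.0, 0.0, 0.0],"gripper":0},
```

View pics/in.png

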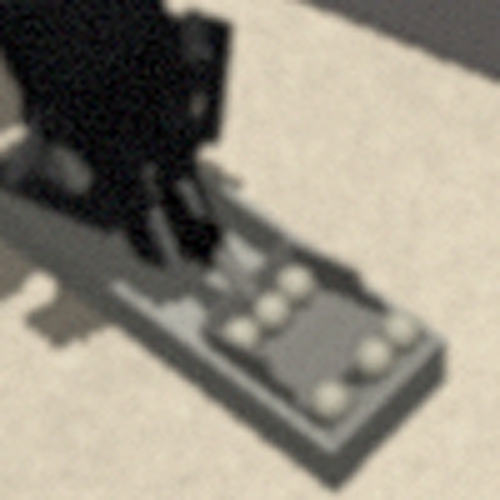

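Three balls lie at the back of the bowl. The other three, at (330,398), (372,355) and (402,330), are held on the slope by the lip's front edge. I'll lower the lip onto the slope surface so they roll over the 2 mm sheet.

```bash
python3 - <<'E'
from h import *
p,Q,o=obs();where(p,Q)
p,Q=plan(p,Q,*lip(.0930,.0235,-16),5,PV);print()
p,Q=plan(p,Q,*lip(.0934,.0224,-16),2,PV)
E
```

```text
lip in tray [0.0933 0.0002 0.034 ] pitch down deg -17.97 yaw -0.0001
{"linear":[0.02, 0.0, 0.03],"angular":[0.0, -0.07, 0.0],"gripper":0},
{"linear":[0.01, 0.0, 0.03],"angular":[0.0, -0.06, 0.0],"gripper":0},
{"linear":[0.02, 0.0, 0.04],"angular":[0.0, -0.07, 0.0],"gripper":0},
{"linear":[0.02, 0.0, 0.03],"angular":[0.0, -0.06, 0.0],"gripper":0},
{"linear":[0.02, 0.0, 0.03],"angular":[0.0, -0.07, 0.0],"gripper":0},

{"linear":[0.0, 0.0, 0.01],"angular":[0.0, 0.0, 0.0],"gripper":0},
{"linear":[0.0, 0.0, 0.02],"angular":[0.0, 0.0, 0.0],"gripper":0},
```

Request:
play_rows(
  increments=[
    {"linear":[0.02,0,0.03],"angular":[0,-0.07,0],"gripper":0},
    {"linear":[0.01,0,0.03],"angular":[0,-0.06,0],"gripper":0},
    {"linear":[0.02,0,0.04],"angular":[0,-0.07,0],"gripper":0},
    {"linear":[0.02,0,0.03],"angular":[0,-0.06,0],"gripper":0},
    {"linear":[0.02,0,0.03],"angular":[0,-0.07,0],"gripper":0},
    {"linear":[0,0,0],"angular":[0,0,0],"gripper":0},
  ],
)

```text
time_s: 13.5
position: [0.5087, -0.0085, 0.187]
ee_rot: [0.007, 0.989, -0.052, 0.139]
wrist_force: [-0.4, -0.5, -1.6]
gripper_width: 0.144
grip_force: 87.9
```

Request:
play_rows(
  increments=[
    {"linear":[0,0,0.01],"angular":[0,0,0],"gripper":0},
    {"linear":[0.01,0,0.02],"angular":[0,0,0],"gripper":0},
    {"linear":[0,0,0],"angular":[0,0,0],"gripper":0},
  ],
)

```text
time_s: 13.88
position: [0.5094, -0.0086, 0.1861]
ee_rot: [0.007, 0.989, -0.052, 0.139]
wrist_force: [-0.1, 1.0, -2.7]
gripper_width: 0.144
grip_force: 87.9
```

```bash
cat >> h.py <<'E'
def balls(name="scene",box=None,warm=True):
    f=grab_frame(name).astype(int);return f
def blobs(n="scene",box=(200,300,220,340),s=6):
    f=grab_frame(n)[box[0]:box[1],box[2]:box[3]];g=cv2.resize(f,None,fx=s,fy=s,interpolation=cv2.INTER_CUBIC)
    cv2.imwrite('pics/_last.png',g[:,:,::-1])
    # warm bright dots inside grey tray: r-b high
    h=f.astype(int);return h
E
python3 - <<'E'
from h import *
p,Q,o=obs();where(p,Q);print(o['wrist_force'],o['time_s'])
old=cv2.imread('pics/in.png')[::5,::5]
f=grab_frame("scene")
# warmth of known ball positions / scoop floor in old picture (230,180 offset, scale 5)
I=cv2.imread('pics/in.png')
for u,v in [(330,398),(372,355),(402,330),(240,330),(270,307),(295,280),(320,340)]:
    print((u,v),I[v-2:v+3,u-2:u+3].mean((0,1)).round()/1.5)
np.save('f1.npy',f)
b=f[215:270,262:322].astype(int).sum(2)
print('\n'.join(''.join('%4d'%x for x in r[::1]) for r in (b//30)[::2,::2]))
E
```

```text
lip in tray [0.0939 0.0002 0.0225] pitch down deg -16.0 yaw -0.0001
[-0.0914  0.9743 -2.6766] 13.875
(330, 398) [115.3333 128.6667 131.3333]
(372, 355) [113.3333 126.6667 130.6667]
(402, 330) [112.     124.6667 128.6667]
(240, 330) [119.3333 133.3333 136.6667]
(270, 307) [118.     131.3333 135.3333]
(295, 280) [118. 130. 134.]
(320, 340) [82.     87.3333 88.6667]
   1   0   1   1   3   5   6   9  12  13  13  13  13  13  13  13  13  13  13  13  13  13  13  13  13  13  13  13  13  13
   2   0   0   1   3   5   5   8   8  13  13  13  13  13  13  13  13  13  13  13  13  13  13  13  13  13  13  13  13  13
   1   0   1   4   3   4   5   8  10  13  13  13  13  13  13  13  13  13  13  13  13  13  13  13  13  13  13  13  13  13
   0   0   1   4   3   4   5   5   7  11  12  13  13  13  13  13  13  13  13  13  13  13  13  13  13  13  13  13  13  13
   1   0   0   3   4   3   4   5   5   6   9  12  13  13  13  13  13  13  13  13  13  13  13  13  14  13  13  13  13  13
   4   2   0   1   3   3   5   5   5   5   5   8  11  13  13  13  13  13  13  13  13  13  13  13  13  13  13  13  13  13
   5   3
[... 1953 characters left out ...]
  5   4   5   6   9   8   7   8   8   8   8   8   8   8   8   9   8   6   5   5   6  11  13  13
  13  13  13  13  13  12   9   5   5   5   5   8   9   7   7   8   8   8   8   8   9   9   6   5   5   6  11  13  13  13
  13  13  13  13  13  13  12  10   6   5   5   5   7   9   9   8   7   8   8   9   8   6   5   5   6  11  13  13  13  13
  13  13  13  13  13  13  13  13  11   7   5   5   5   6   9   9   9   8   9   9   6   5   5   6  11  13  13  13  14  14
  13  13  13  13  13  13  13  13  13  12   8   5   5   5   5   8  10   8   8   6   5   5   6  10  13  13  14  13  13  14
  13  13  13  13  13  13  13  13  13  13  12  10   6   5   5   5   8   9   6   5   5   6  11  13  13  14  14  13  13  14
```

Request:
play_rows(
  increments=[
    {"linear":[0,0,0.01],"angular":[0,0,0],"gripper":0},
    {"linear":[0,0,0],"angular":[0,0,0],"gripper":0},
    {"linear":[0,0,0],"angular":[0,0,0],"gripper":0},
  ],
)

```text
time_s: 14.3
position: [0.5094, -0.0086, 0.1858]
ee_rot: [0.007, 0.989, -0.052, 0.139]
wrist_force: [-0.9, 0.7, -1.1]
gripper_width: 0.145
grip_force: 88.0
```

```bash
cat >> h.py <<'E'
def blobs2(box=(215,262,262,322)):
    f=grab_frame("scene")[box[0]:box[1],box[2]:box[3]].astype(np.float32)
    g=cv2.resize(f,None,fx=4,fy=4,interpolation=cv2.INTER_CUBIC);w=g[:,:,0]-g[:,:,2];s=g.sum(2)
    # template: LoG peak on brightness
    l=-cv2.Laplacian(cv2.GaussianBlur(s,(0,0),8),cv2.CV_32F)*64
    m=(l==cv2.dilate(l,np.ones((17,17))))&(l>25)&(w>8)&(s>260)&(s<410)
    for v,u in np.argwhere(m): print('blob',u/4+box[2],v/4+box[0],'LoG',l[v,u].round(),'warm',w[v,u].round(),'bright',s[v,u].round())
E
python3 - <<'E'
from h import *
p,Q,o=obs();where(p,Q);print(o['wrist_force'],o['time_s']);blobs2()
E
```

```text
lip in tray [0.094  0.0002 0.0221] pitch down deg -16.0 yaw -0.0001
[-0.8723  0.747  -1.101 ] 14.3
blob 281.0 219.75 LoG 56.0 warm 19.0 bright 398.0
blob 286.0 223.0 LoG 46.0 warm 21.0 bright 398.0
blob 289.0 225.25 LoG 46.0 warm 21.0 bright 406.0
blob 299.25 232.75 LoG 46.0 warm 20.0 bright 390.0
blob 280.75 233.25 LoG 82.0 warm 9.0 bright 347.0
blob 289.5 238.25 LoG 89.0 warm 14.0 bright 379.0
blob 311.25 240.75 LoG 45.0 warm 20.0 bright 405.0
blob 300.0 243.0 LoG 103.0 warm 16.0 bright 382.0
blob 292.5 243.25 LoG 75.0 warm 16.0 bright 384.0
blob 284.5 244.0 LoG 70.0 warm 16.0 bright 380.0
blob 278.25 248.75 LoG 89.0 warm 15.0 bright 386.0
blob 286.0 249.75 LoG 75.0 warm 16.0 bright 379.0
blob 262.0 255.25 LoG 75.0 warm 24.0 bright 399.0
blob 271.0 261.75 LoG 84.0 warm 22.0 bright 403.0
blob 284.75 261.75 LoG 31.0 warm 9.0 bright 270.0
```

Request:
play_rows(
  increments=[
    {"linear":[0,0,0],"angular":[0,0,0],"gripper":0},
    {"linear":[0,0,0],"angular":[0,0,0],"gripper":0},
  ],
)

```text
time_s: 14.6
position: [0.5095, -0.0086, 0.1857]
ee_rot: [0.007, 0.989, -0.052, 0.139]
wrist_force: [-1.3, -0.4, -1.1]
gripper_width: 0.145
grip_force: 88.0
```

```bash
python3 - <<'E'
from h import *
p,Q,o=obs();where(p,Q);print(o['wrist_force'],o['time_s']);blobs2((230,262,268,315))
# predicted ball px: bowl positions in scoop frame (x,y,z=.011) 
def sc(v): v=np.array(v);return p+Q.apply([.0725+v[0],-v[1],.1999-v[2]])
for x in (-.020,-.002,.016,.028): print(x,[proj("scene",sc([x,y,.011])).round(1).tolist()[0] for y in(-.019,0,.019)])
E
```

```text
lip in tray [0.094  0.0002 0.0221] pitch down deg -16.0 yaw -0.0001
[-1.3348 -0.3955 -1.0711] 14.6
blob 278.25 230.0 LoG 62.0 warm 8.0 bright 337.0
blob 296.0 230.0 LoG 81.0 warm 23.0 bright 397.0
blob 280.75 233.75 LoG 71.0 warm 8.0 bright 345.0
blob 289.5 238.25 LoG 91.0 warm 16.0 bright 379.0
blob 300.0 243.0 LoG 103.0 warm 15.0 bright 383.0
blob 292.5 243.25 LoG 75.0 warm 17.0 bright 382.0
blob 268.0 243.5 LoG 74.0 warm 9.0 bright 350.0
blob 284.5 244.0 LoG 69.0 warm 16.0 bright 383.0
blob 278.25 248.75 LoG 88.0 warm 17.0 bright 386.0
blob 286.0 249.75 LoG 75.0 warm 16.0 bright 382.0
blob 268.0 260.5 LoG 98.0 warm 22.0 bright 403.0
blob 314.75 261.75 LoG 74.0 warm 15.0 bright 347.0
-0.02 [[278.1, 249.7], [283.8, 244.3], [289.4, 239.0]]
-0.002 [[283.6, 252.6], [289.3, 247.1], [294.9, 241.7]]
0.016 [[289.2, 255.6], [294.9, 250.0], [300.5, 244.5]]
0.028 [[293.0, 257.6], [298.8, 252.0], [304.4, 246.4]]
```

Five balls are fully in. The sixth sits at the bowl's front corner (300,243). I'll lift gently with more nose-up so it rolls back.

```bash
python3 - <<'E'
from h import *
p,Q,o=obs()
p,Q=plan(p,Q,*lip(.090,.040,-22),5,PV);print()
p,Q=plan(p,Q,*lip(.085,.11,-22),5,PV)
E
```

```text
{"linear":[-0.1, 0.0, -0.04],"angular":[0.0, 0.2, 0.0],"gripper":0},
{"linear":[-0.1, 0.0, -0.03],"angular":[0.0, 0.2, 0.0],"gripper":0},
{"linear":[-0.09, 0.0, -0.04],"angular":[0.0, 0.2, 0.0],"gripper":0},
{"linear":[-0.09, 0.0, -0.03],"angular":[0.0, 0.2, 0.0],"gripper":0},
{"linear":[-0.09, 0.0, -0.04],"angular":[0.0, 0.2, 0.0],"gripper":0},

{"linear":[0.11, 0.0, -0.33],"angular":[0.0, 0.0, 0.0],"gripper":0},
{"linear":[0.1, 0.0, -0.34],"angular":[0.0, 0.0, 0.0],"gripper":0},
{"linear":[0.11, 0.0, -0.33],"angular":[0.0, 0.0, 0.0],"gripper":0},
{"linear":[0.11, 0.0, -0.34],"angular":[0.0, 0.0, 0.0],"gripper":0},
{"linear":[0.11, 0.0, -0.33],"angular":[0.0, 0.0, 0.0],"gripper":0},
```

Request:
play_rows(
  increments=[
    {"linear":[-0.1,0,-0.04],"angular":[0,0.2,0],"gripper":0},
    {"linear":[-0.1,0,-0.03],"angular":[0,0.2,0],"gripper":0},
    {"linear":[-0.09,0,-0.04],"angular":[0,0.2,0],"gripper":0},
    {"linear":[-0.09,0,-0.03],"angular":[0,0.2,0],"gripper":0},
    {"linear":[-0.09,0,-0.04],"angular":[0,0.2,0],"gripper":0},
    {"linear":[0,0,0],"angular":[0,0,0],"gripper":0},
  ],
)

```text
time_s: 15.4
position: [0.4891, -0.0064, 0.1865]
ee_rot: [0.01, 0.98, -0.051, 0.19]
wrist_force: [0.4, 0.7, -1.3]
gripper_width: 0.144
grip_force: 87.9
```

Request:
play_rows(
  increments=[
    {"linear":[0.11,0,-0.33],"angular":[0,0,0],"gripper":0},
    {"linear":[0.1,0,-0.34],"angular":[0,0,0],"gripper":0},
    {"linear":[0.11,0,-0.33],"angular":[0,0,0],"gripper":0},
    {"linear":[0.11,0,-0.34],"angular":[0,0,0],"gripper":0},
    {"linear":[0.11,0,-0.33],"angular":[0,0,0],"gripper":0},
    {"linear":[0,0,0],"angular":[0,0,0],"gripper":0},
  ],
)

```text
time_s: 16.15
position: [0.485, -0.0061, 0.2583]
ee_rot: [0.01, 0.98, -0.051, 0.192]
wrist_force: [-0.5, -0.3, -1.2]
gripper_width: 0.146
grip_force: 87.9
```

```bash
python3 - <<'E'
from h import *
p,Q,o=obs();where(p,Q);print(o['wrist_force'],o['time_s'])
def sc(v): v=np.array(v);return p+Q.apply([.0725+v[0],-v[1],.1999-v[2]])
for x in (-.020,-.002,.016): print(x,[proj("scene",sc([x,y,.011])).round(1).tolist()[0] for y in(-.019,0,.019)])
c=proj("scene",sc([0,0,.011]))[0].astype(int);blobs2((c[1]-20,c[1]+20,c[0]-22,c[0]+26))
f=grab_frame("scene");r=lambda i,s:cv2.convertScaleAbs(cv2.resize(i,None,fx=s,fy=s,interpolation=cv2.INTER_CUBIC),alpha=1.5)
cv2.imwrite('pics/lift.png',r(f[150:280,220:340,::-1].copy(),4.5))
E
```

```text
lip in tray [0.0861 0.0001 0.1123] pitch down deg -22.18 yaw 0.0001
[-0.5182 -0.2818 -1.1902] 16.15
-0.02 [[272.4, 225.7], [278.6, 220.2], [284.6, 214.7]]
-0.002 [[278.0, 227.8], [284.1, 222.2], [290.2, 216.7]]
0.016 [[283.6, 230.0], [289.8, 224.3], [295.9, 218.7]]
blob 292.5 206.75 LoG 52.0 warm 23.0 bright 407.0
blob 301.0 212.5 LoG 43.0 warm 22.0 bright 401.0
blob 285.0 213.75 LoG 89.0 warm 19.0 bright 392.0
blob 295.25 217.25 LoG 101.0 warm 18.0 bright 383.0
blob 287.75 218.25 LoG 75.0 warm 16.0 bright 380.0
blob 279.25 219.5 LoG 65.0 warm 16.0 bright 378.0
blob 272.5 224.5 LoG 99.0 warm 16.0 bright 376.0
blob 280.5 225.0 LoG 72.0 warm 16.0 bright 376.0
blob 299.0 232.0 LoG 68.0 warm 21.0 bright 399.0
blob 305.25 236.5 LoG 51.0 warm 20.0 bright 408.0
blob 265.25 241.75 LoG 75.0 warm 9.0 bright 341.0
```

View pics/lift.png

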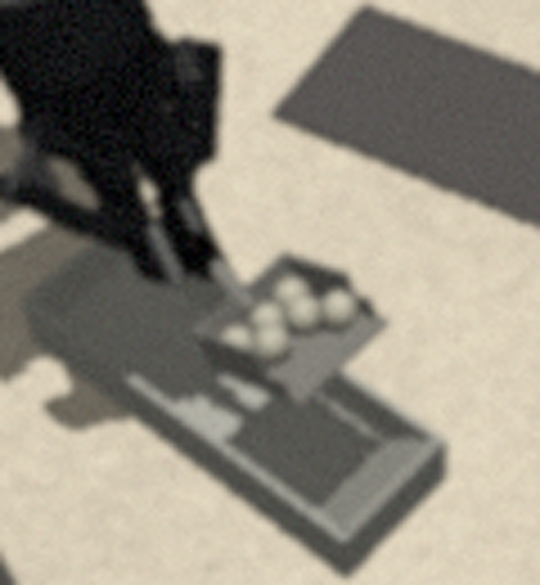

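All six balls are in the bowl (around (235–340, 290–340)) and the tray is empty. Now I'll carry them to the canister.

```bash
cat >> h.py <<'E'
CN=np.array([.583,-.2575]);CY=.015
def lipc(x,z,deg,y=0):
    Q=tool(CY,np.radians(deg));w=np.r_[CN+R.from_euler('z',CY).apply([x,y,0])[:2],z];return w-Q.apply(PV),Q
E
python3 - <<'E'
from h import *
p,Q,o=obs()
p,Q=plan(p,Q,*lipc(-.025,.145,-22),10,PV);print()
p,Q=plan(p,Q,*lipc(-.025,.090,0),5,PV);print()
p,Q=plan(p,Q,*lipc(-.025,.085,44),10,PV);print()
E
```

```text
{"linear":[-0.13, 0.66, -0.15],"angular":[0.04, 0.0, -0.11],"gripper":0},
{"linear":[-0.14, 0.65, -0.15],"angular":[0.05, 0.0, -0.1],"gripper":0},
{"linear":[-0.15, 0.66, -0.15],"angular":[0.04, 0.0, -0.11],"gripper":0},
{"linear":[-0.15, 0.65, -0.16],"angular":[0.04, 0.0, -0.1],"gripper":0},
{"linear":[-0.16, 0.65, -0.16],"angular":[0.04, 0.0, -0.11],"gripper":0},
{"linear":[-0.16, 0.64, -0.16],"angular":[0.05, 0.0, -0.11],"gripper":0},
{"linear":[-0.18, 0.65, -0.16],"angular":[0.04, 0.0, -0.1],"gripper":0},
{"linear":[-0.17, 0.64, -0.17],"angular":[0.04, 0.0, -0.11],"gripper":0},
{"linear":[-0.19, 0.64, -0.17],"angular":[0.04, 0.0, -0.1],"gripper":0},
{"linear":[-0.19, 0.63, -0.17],"angular":[0.04, 0.0, -0.11],"gripper":0},

{"linear":[0.29, 0.0, 0.07],"angular":[0.0, -0.73, 0.0],"gripper":0},
{"linear":[0.31, 0.0, 0.08],"angular":[0.0, -0.74, 0.0],"gripper":0},
{"linear":[0.32, 0.0, 0.08],"angular":[0.0, -0.73, 0.0],"gripper":0},
{"linear":[0.35, 0.0, 0.09],"angular":[0.0, -0.73, 0.0],"gripper":0},
{"linear":[0.37, 0.0, 0.09],"angular":[0.0, -0.73, 0.0],"gripper":0},

{"linear":[0.39, 0.0, -0.17],"angular":[0.0, -0.73, 0.0],"gripper":0},
{"linear":[0.39, 0.0, -0.17],"angular":[0.0, -0.74, 0.0],"gripper":0},
{"linear":[0.4, 0.0, -0.17],"angular":[0.0, -0.73, 0.0],"gripper":0},
{"linear":[0.39, 0.0, -0.17],"angular":[0.0, -0.73, 0.0],"gripper":0},
{"linear":[0.4, 0.0, -0.18],"angular":[0.0, -0.74, 0.0],"gripper":0},
{"linear":[0.39, 0.0, -0.17],"angular":[0.0, -0.73, 0.0],"gripper":0},
{"linear":[0.4, 0.0, -0.17],"angular":[0.0, -0.74, 0.0],"gripper":0},
{"linear":[0.4, 0.0, -0.17],"angular":[0.0, -0.73, 0.0],"gripper":0},
{"linear":[0.4, 0.0, -0.18],"angular":[0.0, -0.73, 0.0],"gripper":0},
{"linear":[0.4, 0.0, -0.17],"angular":[0.0, -0.74, 0.0],"gripper":0},
```

Request:
play_rows(
  increments=[
    {"linear":[-0.07,0.33,-0.08],"angular":[0.02,0,-0.06],"gripper":0},
    {"linear":[-0.14,0.65,-0.15],"angular":[0.05,0,-0.1],"gripper":0},
    {"linear":[-0.15,0.66,-0.15],"angular":[0.04,0,-0.11],"gripper":0},
    {"linear":[-0.15,0.65,-0.16],"angular":[0.04,0,-0.1],"gripper":0},
    {"linear":[-0.16,0.65,-0.16],"angular":[0.04,0,-0.11],"gripper":0},
    {"linear":[-0.16,0.64,-0.16],"angular":[0.05,0,-0.11],"gripper":0},
    {"linear":[-0.18,0.65,-0.16],"angular":[0.04,0,-0.1],"gripper":0},
    {"linear":[-0.17,0.64,-0.17],"angular":[0.04,0,-0.11],"gripper":0},
    {"linear":[-0.19,0.64,-0.17],"angular":[0.04,0,-0.1],"gripper":0},
    {"linear":[-0.19,0.63,-0.17],"angular":[0.04,0,-0.11],"gripper":0},
  ],
)

```text
time_s: 17.5
position: [0.3901, -0.2477, 0.2892]
ee_rot: [-0.001, 0.982, 0.005, 0.19]
wrist_force: [0.4, 0.7, -2.1]
gripper_width: 0.148
grip_force: 87.7
```

Request:
play_rows(
  increments=[
    {"linear":[-0.07,0.33,-0.08],"angular":[0.02,0,-0.05],"gripper":0},
    {"linear":[0,0,0],"angular":[0,0,0],"gripper":0},
    {"linear":[0,0,0],"angular":[0,0,0],"gripper":0},
  ],
)

```text
time_s: 17.88
position: [0.3871, -0.2596, 0.2914]
ee_rot: [-0.002, 0.982, 0.008, 0.19]
wrist_force: [-0.1, -0.7, -2.4]
gripper_width: 0.147
grip_force: 87.9
```

```bash
python3 - <<'E'
from h import *
p,Q,o=obs();print(o['wrist_force'],o['time_s'],o['qpos'])
L=p+Q.apply(PV);print('lip in can',R.from_euler('z',-CY).apply(L-np.r_[CN,0]))
p,Q=plan(p,Q,*lipc(-.025,.090,0),5,PV);print()
p,Q=plan(p,Q,*lipc(-.025,.085,44),10,PV);print()
E
```

```text
[-0.1105 -0.6706 -2.419 ] 17.875 [-0.8876 -0.1068  2.1643  0.3917  0.8787  0.447 ]
lip in can [-0.0252  0.001   0.1447]
{"linear":[0.29, 0.0, 0.07],"angular":[0.0, -0.73, 0.0],"gripper":0},
{"linear":[0.31, 0.01, 0.08],"angular":[0.0, -0.73, 0.0],"gripper":0},
{"linear":[0.33, 0.0, 0.08],"angular":[0.0, -0.74, 0.0],"gripper":0},
{"linear":[0.35, 0.01, 0.09],"angular":[0.0, -0.73, 0.0],"gripper":0},
{"linear":[0.37, 0.0, 0.09],"angular":[-0.01, -0.73, 0.0],"gripper":0},

{"linear":[0.39, 0.0, -0.17],"angular":[0.0, -0.73, 0.0],"gripper":0},
{"linear":[0.39, 0.0, -0.17],"angular":[0.0, -0.74, 0.0],"gripper":0},
{"linear":[0.39, 0.0, -0.17],"angular":[0.0, -0.73, 0.0],"gripper":0},
{"linear":[0.4, 0.0, -0.18],"angular":[0.0, -0.73, 0.0],"gripper":0},
{"linear":[0.39, 0.0, -0.17],"angular":[0.0, -0.74, 0.0],"gripper":0},
{"linear":[0.4, 0.0, -0.17],"angular":[0.0, -0.73, 0.0],"gripper":0},
{"linear":[0.39, 0.0, -0.17],"angular":[0.0, -0.73, 0.0],"gripper":0},
{"linear":[0.4, 0.0, -0.18],"angular":[0.01, -0.74, 0.0],"gripper":0},
{"linear":[0.4, 0.0, -0.17],"angular":[0.0, -0.73, 0.0],"gripper":0},
{"linear":[0.4, 0.0, -0.17],"angular":[0.0, -0.73, 0.0],"gripper":0},
```

Request:
play_rows(
  increments=[
    {"linear":[0.29,0,0.07],"angular":[0,-0.73,0],"gripper":0},
    {"linear":[0.31,0.01,0.08],"angular":[0,-0.73,0],"gripper":0},
    {"linear":[0.33,0,0.08],"angular":[0,-0.74,0],"gripper":0},
    {"linear":[0.35,0.01,0.09],"angular":[0,-0.73,0],"gripper":0},
    {"linear":[0.37,0,0.09],"angular":[0,-0.73,0],"gripper":0},
  ],
)

```text
time_s: 18.5
position: [0.4554, -0.259, 0.2901]
ee_rot: [0.0, 1.0, 0.008, -0.001]
wrist_force: [-0.2, 0.3, -2.1]
gripper_width: 0.148
grip_force: 87.9
```

Request:
play_rows(
  increments=[
    {"linear":[0.39,0,-0.17],"angular":[0,-0.73,0],"gripper":0},
    {"linear":[0.39,0,-0.17],"angular":[0,-0.74,0],"gripper":0},
    {"linear":[0.39,0,-0.17],"angular":[0,-0.73,0],"gripper":0},
    {"linear":[0.4,0,-0.18],"angular":[0,-0.73,0],"gripper":0},
    {"linear":[0.39,0,-0.17],"angular":[0,-0.74,0],"gripper":0},
    {"linear":[0.4,0,-0.17],"angular":[0,-0.73,0],"gripper":0},
    {"linear":[0.39,0,-0.17],"angular":[0,-0.73,0],"gripper":0},
    {"linear":[0.4,0,-0.18],"angular":[0,-0.74,0],"gripper":0},
    {"linear":[0.4,0,-0.17],"angular":[0,-0.73,0],"gripper":0},
    {"linear":[0.4,0,-0.17],"angular":[0,-0.73,0],"gripper":0},
  ],
)

```text
time_s: 19.75
position: [0.6234, -0.2563, 0.3009]
ee_rot: [0.003, 0.927, 0.008, -0.375]
wrist_force: [0.2, 0.3, 0.1]
gripper_width: 0.145
grip_force: 88.0
```

Request:
play_rows(
  increments=[
    {"linear":[0,0,0],"angular":[0,0,0],"gripper":0},
    {"linear":[0,0,0],"angular":[0,0,0],"gripper":0},
    {"linear":[0,0,0],"angular":[0,0,0],"gripper":0},
    {"linear":[0,0,0],"angular":[0,0,0],"gripper":0},
  ],
)

```text
time_s: 20.25
position: [0.622, -0.2577, 0.3016]
ee_rot: [0.003, 0.928, 0.007, -0.374]
wrist_force: [-0.1, -0.6, -1.6]
gripper_width: 0.15
grip_force: 88.0
```

```bash
python3 - <<'E'
from h import *
p,Q,o=obs();print(o['wrist_force'],o['time_s'])
L=p+Q.apply(PV);print('lip in can',R.from_euler('z',-CY).apply(L-np.r_[CN,0]))
# look for balls around the scene vs first picture
a=cv2.imread('pics/scene0.png')[:,:,::-1].astype(int);f=grab_frame("scene").astype(int);np.save('f2.npy',f)
# retreat: up and back, level out
p,Q=plan(p,Q,*lipc(-.10,.18,0),8,PV);print()
Qm=tool(.036);m=np.array([.541,.2243,.2039])
p,Q=plan(p,Q,np.array([.46,0.0,.30]),tool(.03),7);print()
p,Q=plan(p,Q,m+[0,0,.05],Qm,8)
E
```

```text
[-0.0894 -0.5608 -1.6465] 20.25
lip in can [-0.025  -0.0009  0.0858]
{"linear":[-0.84, 0.0, 0.22],"angular":[0.0, 0.91, 0.0],"gripper":0},
{"linear":[-0.83, 0.0, 0.19],"angular":[0.0, 0.92, 0.0],"gripper":0},
{"linear":[-0.82, -0.01, 0.15],"angular":[0.0, 0.91, 0.0],"gripper":0},
{"linear":[-0.81, 0.0, 0.11],"angular":[0.0, 0.92, 0.0],"gripper":0},
{"linear":[-0.8, 0.0, 0.09],"angular":[0.0, 0.91, 0.0],"gripper":0},
{"linear":[-0.77, 0.0, 0.05],"angular":[0.01, 0.92, 0.0],"gripper":0},
{"linear":[-0.75, 0.0, 0.03],"angular":[0.0, 0.91, -0.01],"gripper":0},
{"linear":[-0.73, -0.01, 0.0],"angular":[0.0, 0.92, 0.0],"gripper":0},

{"linear":[0.3, -0.93, 0.29],"angular":[0.0, 0.0, -0.02],"gripper":0},
{"linear":[0.3, -0.92, 0.28],"angular":[0.0, 0.0, -0.02],"gripper":0},
{"linear":[0.31, -0.92, 0.29],"angular":[0.0, 0.0, -0.02],"gripper":0},
{"linear":[0.31, -0.93, 0.28],"angular":[0.0, 0.0, -0.02],"gripper":0},
{"linear":[0.31, -0.92, 0.29],"angular":[0.0, 0.0, -0.02],"gripper":0},
{"linear":[0.31, -0.92, 0.28],"angular":[0.0, 0.0, -0.02],"gripper":0},
{"linear":[0.31, -0.92, 0.29],"angular":[0.0, 0.0, -0.02],"gripper":0},

{"linear":[0.27, -0.69, 0.14],"angular":[0.0, 0.0, -0.01],"gripper":0},
{"linear":[0.28, -0.7, 0.15],"angular":[0.0, 0.0, 0.0],"gripper":0},
{"linear":[0.27, -0.69, 0.14],"angular":[0.0, 0.0, -0.01],"gripper":0},
{"linear":[0.28, -0.69, 0.15],"angular":[0.0, 0.0, -0.01],"gripper":0},
{"linear":[0.28, -0.7, 0.14],"angular":[0.0, 0.0, -0.01],"gripper":0},
{"linear":[0.27, -0.69, 0.15],"angular":[0.0, 0.0, 0.0],"gripper":0},
{"linear":[0.28, -0.69, 0.14],"angular":[0.0, 0.0, -0.01],"gripper":0},
{"linear":[0.28, -0.69, 0.15],"angular":[0.0, 0.0, -0.01],"gripper":0},
```

Request:
play_rows(
  increments=[
    {"linear":[-0.84,0,0.22],"angular":[0,0.91,0],"gripper":0},
    {"linear":[-0.83,0,0.19],"angular":[0,0.92,0],"gripper":0},
    {"linear":[-0.82,0,0.15],"angular":[0,0.91,0],"gripper":0},
    {"linear":[-0.81,0,0.11],"angular":[0,0.92,0],"gripper":0},
    {"linear":[-0.8,0,0.09],"angular":[0,0.91,0],"gripper":0},
    {"linear":[-0.77,0,0.05],"angular":[0,0.92,0],"gripper":0},
    {"linear":[-0.75,0,0.03],"angular":[0,0.91,0],"gripper":0},
    {"linear":[-0.73,0,0],"angular":[0,0.92,0],"gripper":0},
  ],
)

```text
time_s: 21.3
position: [0.3788, -0.261, 0.3801]
ee_rot: [0.001, 1.0, 0.007, 0.001]
wrist_force: [0.0, -0.3, -0.6]
gripper_width: 0.145
grip_force: 88.0
```

Request:
play_rows(
  increments=[
    {"linear":[0.3,-0.93,0.29],"angular":[0,0,-0.02],"gripper":0},
    {"linear":[0.3,-0.92,0.28],"angular":[0,0,-0.02],"gripper":0},
    {"linear":[0.31,-0.92,0.29],"angular":[0,0,-0.02],"gripper":0},
    {"linear":[0.31,-0.93,0.28],"angular":[0,0,-0.02],"gripper":0},
    {"linear":[0.31,-0.92,0.29],"angular":[0,0,-0.02],"gripper":0},
    {"linear":[0.31,-0.92,0.28],"angular":[0,0,-0.02],"gripper":0},
    {"linear":[0.31,-0.92,0.29],"angular":[0,0,-0.02],"gripper":0},
  ],
)

```text
time_s: 22.18
position: [0.4605, 0.0001, 0.2995]
ee_rot: [0.0, 1.0, 0.015, 0.0]
wrist_force: [0.6, 0.1, -1.5]
gripper_width: 0.145
grip_force: 88.0
```

```bash
python3 - <<'E'
from h import *
p,Q,o=obs();print(p,o['wrist_force'],o['time_s'])
Qm=tool(.036);m=np.array([.541,.2243,.2039])
plan(p,Q,m+[0,0,.05],Qm,7)
f=grab_frame("top");np.save('t2.npy',f)
c=f[205:256,405:462].astype(int);print('\n'.join(''.join('%3d'%x for x in r) for r in (c.sum(2)//15)[:,:]))
a=cv2.imread('pics/top0.png')[:,:,::-1].astype(int);d=np.abs(f.astype(int)-a).sum(2)
t=d[195:282,330:362];print('tray diff',np.argwhere(t>120).shape)
E
```

```text
[0.4605 0.0001 0.2995] [ 0.6207  0.0651 -1.4603] 22.175
{"linear":[0.31, -0.79, 0.16],"angular":[0.0, 0.0, -0.01],"gripper":0},
{"linear":[0.31, -0.79, 0.16],"angular":[0.0, 0.0, -0.01],"gripper":0},
{"linear":[0.32, -0.79, 0.17],"angular":[0.0, 0.0, -0.01],"gripper":0},
{"linear":[0.31, -0.8, 0.16],"angular":[0.01, 0.0, -0.01],"gripper":0},
{"linear":[0.31, -0.79, 0.16],"angular":[0.0, 0.0, 0.0],"gripper":0},
{"linear":[0.32, -0.79, 0.16],"angular":[0.0, 0.0, -0.01],"gripper":0},
{"linear":[0.31, -0.79, 0.17],"angular":[0.0, 0.0, -0.01],"gripper":0},
 28 28 28 28 27 27 27 27 27 27 27 27 27 26 26 26 26 27 27 27 26 26 27 27 27 27 27 27 27 27 26 27 26 26 26 26 27 27 27 27 27 27 26 26 27 27 27 27 27 27 27 27 27 27 27 28 27
 28 27 27 28 28 27 27 27 27 27 27 27 27 27 27 27 27 27 27 26 26 27 27 27 27 27 27 27 26 26 26 27 27 26 26 26 27 26 26 26 27 27 27 26 27 27 27 26 26 27 27 27 27 27 27 27 27
 28 28 28 28 28 28 28 28 28 27 27 27 27 27 27 27 27 27 26 27 27 27 27 27 27 27 27 27 26 26 26 27 27 26 26 26 26 26 26 26 26 26 26 26 26 26 25 25 25 25 25 25 26 27 27 27 27
 27 27 28 28 27 27 27 27 2
[... 7548 characters left out ...]
 27 27 27 26 26 23 22 27 27 27 27 27 27 27 27 27 26 26 26 26 27 27 27 27 26 26 26 26 26 26 27 27 27 26 26 26 26 26 26 26 26 27 27 27 27 27 27 27 27 27 27 27 26 27 27
 26 27 27 28 27 27 27 27 26 26 27 27 27 27 27 27 27 27 26 26 26 26 27 27 27 26 27 27 27 26 26 26 27 27 27 26 26 26 26 26 26 26 26 26 27 27 28 27 27 27 27 27 27 27 27 27 27
 27 27 28 28 27 27 28 27 27 26 27 27 27 27 27 27 27 27 27 27 27 26 27 27 27 27 27 27 27 26 26 26 27 27 27 26 26 26 26 26 26 26 26 26 27 27 28 28 27 27 27 27 27 27 27 27 27
 27 27 27 27 27 27 27 27 27 27 26 26 26 26 26 27 27 27 27 27 26 26 26 27 27 27 26 26 26 26 26 26 27 27 26 26 26 26 26 27 26 26 26 27 27 28 28 28 27 27 27 27 26 27 27 27 27
tray diff (807, 2)
```

The top view shows six ball blobs in the canister, at about (423,218), (433,218), (443,218), (429,222), (439,222) and (419,224). Next I'll put the scoop back on the mat.

Request:
play_rows(
  increments=[
    {"linear":[0.31,-0.79,0.16],"angular":[0,0,-0.01],"gripper":0},
    {"linear":[0.31,-0.79,0.16],"angular":[0,0,-0.01],"gripper":0},
    {"linear":[0.32,-0.79,0.17],"angular":[0,0,-0.01],"gripper":0},
    {"linear":[0.31,-0.8,0.16],"angular":[0,0,-0.01],"gripper":0},
    {"linear":[0.31,-0.79,0.16],"angular":[0,0,0],"gripper":0},
    {"linear":[0.32,-0.79,0.16],"angular":[0,0,-0.01],"gripper":0},
    {"linear":[0.31,-0.79,0.17],"angular":[0,0,-0.01],"gripper":0},
    {"linear":[0,0,0],"angular":[0,0,0],"gripper":0},
  ],
)

```text
time_s: 23.22
position: [0.5408, 0.2245, 0.2534]
ee_rot: [0.0, 1.0, 0.019, -0.001]
wrist_force: [-0.3, 0.5, -1.2]
gripper_width: 0.141
grip_force: 88.4
```

Request:
play_rows(
  increments=[
    {"linear":[0,0,0.5],"angular":[0,0,0],"gripper":0},
    {"linear":[0,0,0.4],"angular":[0,0,0],"gripper":0},
    {"linear":[0,0,0.2],"angular":[0,0,0],"gripper":0},
    {"linear":[0,0,0.08],"angular":[0,0,0],"gripper":0},
    {"linear":[0,0,0],"angular":[0,0,0],"gripper":0},
  ],
)

```text
time_s: 23.85
position: [0.5409, 0.223, 0.2065]
ee_rot: [0.0, 1.0, 0.018, -0.0]
wrist_force: [-0.6, 0.2, -0.8]
gripper_width: 0.143
grip_force: 88.4
```

```bash
python3 - <<'E'
from h import *
p,Q,o=obs();print(p,Q.as_matrix()[2],o['wrist_force'],o['torque'],o['time_s'])
E
```

```text
[0.5409 0.223  0.2065] [-0.0003  0.0005 -1.    ] [-0.6211  0.2364 -0.828 ] [0.0051 0.0427 0.0172] 23.85
```

Request:
play_rows(
  increments=[
    {"linear":[0,0,0.03],"angular":[0,0,0],"gripper":0},
    {"linear":[0,0,0.03],"angular":[0,0,0],"gripper":0},
    {"linear":[0,0,0],"angular":[0,0,0],"gripper":0},
    {"linear":[0,0,0],"angular":[0,0,0],"gripper":0.6},
    {"linear":[0,0,0],"angular":[0,0,0],"gripper":0.6},
    {"linear":[0,0,0],"angular":[0,0,0],"gripper":0.6},
    {"linear":[0,0,0],"angular":[0,0,0],"gripper":0.6},
    {"linear":[0,0,0],"angular":[0,0,0],"gripper":0.6},
  ],
)

```text
time_s: 24.85
position: [0.5408, 0.2232, 0.2041]
ee_rot: [0.0, 1.0, 0.018, -0.0]
wrist_force: [-1.2, -1.2, -0.9]
gripper_width: 0.595
grip_force: 0.0
```

Request:
play_rows(
  increments=[
    {"linear":[0,0,-0.3],"angular":[0,0,0],"gripper":0.6},
    {"linear":[0,0,-0.7],"angular":[0,0,0],"gripper":0.6},
    {"linear":[0,0,-1],"angular":[0,0,0],"gripper":0.6},
    {"linear":[0,0,-1],"angular":[0,0,0],"gripper":0.4},
    {"linear":[0,0,-1],"angular":[0,0,0],"gripper":0},
    {"linear":[0,0,-0.5],"angular":[0,0,0],"gripper":0},
    {"linear":[0,0,0],"angular":[0,0,0],"gripper":0},
  ],
)

```text
time_s: 25.72
position: [0.5411, 0.2234, 0.3857]
ee_rot: [-0.0, 1.0, 0.018, 0.001]
wrist_force: [1.1, -0.3, 0.3]
gripper_width: 0.001
grip_force: 0.0
```

The scoop is released. Next I'll close the lid by pushing its outer face from the far side with the closed fingertips, along an arc about the hinge.

```bash
cat >> h.py <<'E'
def tipc(th,r=.085,n=.006,half=.011):
    H=np.array([.052,0,.0705]);c=H+r*np.array([-np.cos(th),0,np.sin(th)])+n*np.array([np.sin(th),0,np.cos(th)])+[half,0,0]
    return np.r_[CN,0]+R.from_euler('z',CY).apply(c)+[0,0,.173],tool(CY)
E
python3 - <<'E'
from h import *
p,Q,o=obs();a,q=tipc(1.5,n=.05)
p,Q=plan(p,Q,np.array([.70,-.15,.41]),tool(CY),11);print()
p,Q=plan(p,Q,np.r_[a[:2],.41],q,4);print()
p,Q=plan(p,Q,a,q,3);print(a)
E
```

```text
{"linear":[0.33, 0.86, -0.05],"angular":[0.0, 0.0, 0.02],"gripper":0},
{"linear":[0.33, 0.86, -0.06],"angular":[0.0, 0.0, 0.02],"gripper":0},
{"linear":[0.34, 0.86, -0.05],"angular":[0.0, -0.01, 0.01],"gripper":0},
{"linear":[0.33, 0.86, -0.06],"angular":[0.0, 0.0, 0.02],"gripper":0},
{"linear":[0.34, 0.86, -0.05],"angular":[0.0, 0.0, 0.02],"gripper":0},
{"linear":[0.34, 0.86, -0.06],"angular":[0.0, 0.0, 0.02],"gripper":0},
{"linear":[0.34, 0.85, -0.05],"angular":[0.0, -0.01, 0.02],"gripper":0},
{"linear":[0.34, 0.86, -0.06],"angular":[0.0, 0.0, 0.01],"gripper":0},
{"linear":[0.34, 0.86, -0.05],"angular":[0.0, 0.0, 0.02],"gripper":0},
{"linear":[0.35, 0.85, -0.06],"angular":[0.0, 0.0, 0.02],"gripper":0},
{"linear":[0.35, 0.86, -0.05],"angular":[0.0, -0.01, 0.02],"gripper":0},

{"linear":[-0.07, 0.66, 0.0],"angular":[0.0, 0.0, 0.0],"gripper":0},
{"linear":[-0.08, 0.66, 0.0],"angular":[0.0, 0.0, 0.0],"gripper":0},
{"linear":[-0.07, 0.66, 0.0],"angular":[0.0, 0.0, 0.0],"gripper":0},
{"linear":[-0.08, 0.66, 0.0],"angular":[0.0, 0.0, 0.0],"gripper":0},

{"linear":[0.0, 0.0, 0.65],"angular":[0.0, 0.0, 0.0],"gripper":0},
{"linear":[0.0, 0.0, 0.65],"angular":[0.0, 0.0, 0.0],"gripper":0},
{"linear":[0.0, 0.0, 0.65],"angular":[0.0, 0.0, 0.0],"gripper":0},
[ 0.6899 -0.2559  0.3318]
```

Request:
play_rows(
  increments=[
    {"linear":[0.33,0.86,-0.05],"angular":[0,0,0.02],"gripper":0},
    {"linear":[0.33,0.86,-0.06],"angular":[0,0,0.02],"gripper":0},
    {"linear":[0.34,0.86,-0.05],"angular":[0,0,0.01],"gripper":0},
    {"linear":[0.33,0.86,-0.06],"angular":[0,0,0.02],"gripper":0},
    {"linear":[0.34,0.86,-0.05],"angular":[0,0,0.02],"gripper":0},
    {"linear":[0.34,0.86,-0.06],"angular":[0,0,0.02],"gripper":0},
    {"linear":[0.34,0.85,-0.05],"angular":[0,0,0.02],"gripper":0},
    {"linear":[0.34,0.86,-0.06],"angular":[0,0,0.01],"gripper":0},
    {"linear":[0.34,0.86,-0.05],"angular":[0,0,0.02],"gripper":0},
    {"linear":[0.35,0.85,-0.06],"angular":[0,0,0.02],"gripper":0},
  ],
)

```text
time_s: 26.98
position: [0.6854, -0.1172, 0.403]
ee_rot: [-0.001, 1.0, 0.008, -0.002]
wrist_force: [-0.2, -0.6, 0.7]
gripper_width: -0.003
grip_force: 0.0
```

Request:
play_rows(
  increments=[
    {"linear":[0.35,0.86,-0.05],"angular":[0,0,0.02],"gripper":0},
    {"linear":[-0.07,0.66,0],"angular":[0,0,0],"gripper":0},
    {"linear":[-0.08,0.66,0],"angular":[0,0,0],"gripper":0},
    {"linear":[-0.07,0.66,0],"angular":[0,0,0],"gripper":0},
    {"linear":[-0.08,0.66,0],"angular":[0,0,0],"gripper":0},
    {"linear":[0,0,0.65],"angular":[0,0,0],"gripper":0},
    {"linear":[0,0,0.65],"angular":[0,0,0],"gripper":0},
    {"linear":[0,0,0.65],"angular":[0,0,0],"gripper":0},
    {"linear":[0,0,0],"angular":[0,0,0],"gripper":0},
  ],
)

```text
time_s: 28.1
position: [0.6886, -0.2564, 0.3273]
ee_rot: [-0.001, 1.0, 0.007, -0.003]
wrist_force: [0.3, 0.2, -0.6]
gripper_width: -0.001
grip_force: 0.0
```

```bash
python3 - <<'E'
from h import *
p,Q,o=obs();print(p,o['wrist_force'],o['time_s'])
for i,t in enumerate([1.5,1.38,1.26,1.12,.98,.84,.7,.56,.42,.3,.2,.12,.06]): p,Q=plan(p,Q,*tipc(t),2 if i==0 else 1)
E
```

```text
[ 0.6886 -0.2564  0.3273] [ 0.3021  0.1982 -0.5741] 28.1
{"linear":[-0.53, -0.01, -0.01],"angular":[-0.01, 0.02, 0.0],"gripper":0},
{"linear":[-0.54, 0.0, -0.02],"angular":[-0.01, 0.03, 0.0],"gripper":0},
{"linear":[-0.25, 0.0, 0.02],"angular":[0.0, 0.0, 0.0],"gripper":0},
{"linear":[-0.25, 0.0, 0.04],"angular":[0.0, 0.0, 0.0],"gripper":0},
{"linear":[-0.29, 0.0, 0.09],"angular":[0.0, 0.0, 0.0],"gripper":0},
{"linear":[-0.27, 0.0, 0.13],"angular":[0.0, 0.0, 0.0],"gripper":0},
{"linear":[-0.24, 0.0, 0.17],"angular":[0.0, 0.0, 0.0],"gripper":0},
{"linear":[-0.22, 0.0, 0.2],"angular":[0.0, 0.0, 0.0],"gripper":0},
{"linear":[-0.2, 0.0, 0.22],"angular":[0.0, 0.0, 0.0],"gripper":0},
{"linear":[-0.16, 0.0, 0.26],"angular":[0.0, 0.0, 0.0],"gripper":0},
{"linear":[-0.1, 0.0, 0.23],"angular":[0.0, 0.0, 0.0],"gripper":0},
{"linear":[-0.07, 0.0, 0.2],"angular":[0.0, 0.0, 0.0],"gripper":0},
{"linear":[-0.04, 0.0, 0.17],"angular":[0.0, 0.0, 0.0],"gripper":0},
{"linear":[-0.02, 0.0, 0.12],"angular":[0.0, 0.0, 0.0],"gripper":0},
```

Request:
play_rows(
  increments=[
    {"linear":[-0.53,-0.01,-0.01],"angular":[0,0.02,0],"gripper":0},
    {"linear":[-0.54,0,-0.02],"angular":[0,0.03,0],"gripper":0},
    {"linear":[-0.25,0,0.02],"angular":[0,0,0],"gripper":0},
    {"linear":[-0.25,0,0.04],"angular":[0,0,0],"gripper":0},
    {"linear":[-0.29,0,0.09],"angular":[0,0,0],"gripper":0},
  ],
)

```text
time_s: 28.72
position: [0.6157, -0.257, 0.3276]
ee_rot: [0.001, 1.0, 0.008, 0.005]
wrist_force: [3.4, -0.5, 4.5]
gripper_width: 0.007
grip_force: 2.4
```

Request:
play_rows(
  increments=[
    {"linear":[-0.27,0,0.13],"angular":[0,0,0],"gripper":0},
    {"linear":[-0.24,0,0.17],"angular":[0,0,0],"gripper":0},
    {"linear":[-0.22,0,0.2],"angular":[0,0,0],"gripper":0},
    {"linear":[-0.2,0,0.22],"angular":[0,0,0],"gripper":0},
    {"linear":[-0.16,0,0.26],"angular":[0,0,0],"gripper":0},
    {"linear":[-0.1,0,0.23],"angular":[0,0,0],"gripper":0},
  ],
)

```text
time_s: 29.48
position: [0.5674, -0.2578, 0.2773]
ee_rot: [0.001, 1.0, 0.008, 0.002]
wrist_force: [-2.3, -0.3, 4.7]
gripper_width: 0.004
grip_force: 2.4
```

Request:
play_rows(
  increments=[
    {"linear":[-0.07,0,0.2],"angular":[0,0,0],"gripper":0},
    {"linear":[-0.04,0,0.17],"angular":[0,0,0],"gripper":0},
    {"linear":[-0.02,0,0.1],"angular":[0,0,0],"gripper":0},
    {"linear":[0,0,0],"angular":[0,0,0],"gripper":0},
  ],
)

```text
time_s: 29.98
position: [0.5624, -0.2576, 0.2575]
ee_rot: [0.0, 1.0, 0.007, 0.002]
wrist_force: [-0.0, -0.3, -0.1]
gripper_width: -0.0
grip_force: 0.0
```

```bash
python3 - <<'E'
from h import *
p,Q,o=obs();print(p,'tip',p+Q.apply([0,0,.173]),o['wrist_force'],o['time_s'])
E
```

```text
[ 0.5624 -0.2576  0.2575] tip [ 0.5631 -0.2576  0.0845] [-0.0288 -0.2691 -0.1414] 29.975
```

Request:
play_rows(
  increments=[
    {"linear":[-0.2,0,0.05],"angular":[0,0,0],"gripper":0},
    {"linear":[0,0,0.07],"angular":[0,0,0],"gripper":0},
    {"linear":[0,0,0.05],"angular":[0,0,0],"gripper":0},
    {"linear":[0,0,0.03],"angular":[0,0,0],"gripper":0},
    {"linear":[0,0,0],"angular":[0,0,0],"gripper":0},
  ],
)

```text
time_s: 30.6
position: [0.5547, -0.2579, 0.2499]
ee_rot: [0.0, 1.0, 0.007, 0.002]
wrist_force: [-0.3, -0.9, 5.4]
gripper_width: -0.001
grip_force: 2.4
```

Request:
play_rows(
  increments=[
    {"linear":[0,0,0.02],"angular":[0,0,0],"gripper":0},
    {"linear":[0,0,0],"angular":[0,0,0],"gripper":0},
  ],
)

```text
time_s: 30.85
position: [0.5548, -0.2579, 0.2498]
ee_rot: [0.0, 1.0, 0.008, 0.002]
wrist_force: [-3.1, -0.5, 9.2]
gripper_width: 0.003
grip_force: 4.7
```

Request:
play_rows(
  increments=[
    {"linear":[0,0,0.04],"angular":[0,0,0],"gripper":0},
    {"linear":[0,0,0.03],"angular":[0,0,0],"gripper":0},
    {"linear":[0,0,0],"angular":[0,0,0],"gripper":0},
  ],
)

```text
time_s: 31.22
position: [0.555, -0.258, 0.2496]
ee_rot: [0.0, 1.0, 0.008, 0.001]
wrist_force: [-9.3, 4.2, 23.3]
gripper_width: 0.001
grip_force: 12.2
```

Solid stop at about 23 N with the tip at z ≈ 0.0766, so the lid is shut. Now retreat and verify.

Request:
play_rows(
  increments=[
    {"linear":[0,0,-0.2],"angular":[0,0,0],"gripper":0},
    {"linear":[0,0,-0.6],"angular":[0,0,0],"gripper":0},
    {"linear":[-0.5,0,-1],"angular":[0,0,0],"gripper":0},
    {"linear":[-1,0,-1],"angular":[0,0,0],"gripper":0},
    {"linear":[-1,0,-1],"angular":[0,0,0],"gripper":0},
    {"linear":[-1,0,0],"angular":[0,0,0],"gripper":0},
    {"linear":[0,0,0],"angular":[0,0,0],"gripper":0},
    {"linear":[0,0,0],"angular":[0,0,0],"gripper":0},
  ],
)

```text
time_s: 32.22
position: [0.4141, -0.2596, 0.3967]
ee_rot: [-0.0, 1.0, 0.007, 0.002]
wrist_force: [0.2, -0.6, -0.1]
gripper_width: 0.001
grip_force: 0.0
```

```bash
python3 - <<'E'
from h import *
p,Q,o=obs();print(p,o['wrist_force'],o['time_s'])
f=grab_frame("top").astype(int);a=cv2.imread('pics/top0.png')[:,:,::-1].astype(int)
d=np.abs(f-a).sum(2)
for n,(r0,r1,c0,c1) in dict(box=(155,188,272,310),bottle=(157,178,360,378),beaker=(148,172,386,408),scoop=(200,285,238,288)).items(): print(n,(d[r0:r1,c0:c1]>90).sum(),d[r0:r1,c0:c1].mean().round(1))
R0=lambda v:np.r_[CN,0]+R.from_euler('z',CY).apply(v)
print('lid corners pred (shut)',proj("top",np.array([R0(v) for v in([-.052,.052,.0765],[-.052,-.052,.0765],[.052,.052,.0765],[.052,-.052,.0765],[-.067,0,.0765])])).round(1).tolist())
c=f[205:264,405:466].sum(2)//30;print('\n'.join(''.join('%3d'%x for x in r[::2]) for r in c[::2]))
E
```

```text
[ 0.4141 -0.2596  0.3967] [ 0.1528 -0.5842 -0.0632] 32.225
box 0 16.9
bottle 0 12.8
beaker 0 13.7
scoop 5 15.5
lid corners pred (shut) [[419.1, 248.8], [457.6, 247.3], [416.0, 210.4], [453.8, 209.0], [438.9, 253.7]]
 14 14 13 13 13 13 13 13 13 13 13 13 13 13 13 13 13 13 13 13 13 13 13 13 13 13 13 13 14 13 13
 14 14 14 14 14 13 13 13 13 13 13 13 13 13 13 13 13 13 13 13 13 13 13 13 13 13 13 13 13 13 13
 13 14 13 13 13 13 13 13 12 12 12 12 12 10  9  9  9  8  7  7  7  7  6  7 13 13 13 13 13 13 14
 13 14 13 13 13 13  9  8  7  7  7  8  8  8  8  9  9  9 10 10 10 10 10 10 10 12 13 13 13 14 14
 13 13 13 13 10  4  8 10 10 10 10 10 10 10 10 10 10 10 10 10 10 10 10 10 10 12 14 13 13 13 13
 14 13 13  4  4  4  8 10 10 10 10 10 10 10 10 10 10 10 10 10 10 10 10 10 10 12 13 13 14 13 13
 14 13 11  4  4  4  9 10 10 10 10 10 10 10 10 10 10 10 10 10 10 10 10 10 10 12 13 13 14 13 13
 14 13 12  4  4  4  8 10 10 10 10 10 10 10 10 10 10 10 10 10 10 10 10 10 10 12 13 13 13 13 13
 14 13 13  4  4  4  8 10 10 10 10 10 10 10 10 10 10 10 10 10 10 10 10 10 10 10 14 13 13 13 13
 13 13 13  4  4  4  6 10 10 10 10 10 1
[... 1235 characters left out ...]
  9 11 11 10  5  7 10 10 14 13 13 13 13 13
 13 13 13 13  7  7  7  7  7  7  7  7  7  8 10 10 10 10 10 10 10 13 13 13 13 14 14 13 13 13 13
 13 14 13 13 13 13 13 13 13 11  7  7  7  7 11 10 10 11 11 10 10 12 13 14 13 13 13 13 14 13 13
 13 14 13 14 13 13 13 13 13 11  7  7  7  6  6  6  7 13 13 13 13 13 13 14 14 13 13 13 13 13 13
 13 13 13 13 13 13 13 13 13 13 13 13 13 13 13 13 13 13 13 13 13 13 13 13 14 13 13 13 13 13 13
 13 13 13 13 13 13 13 13 13 13 13 13 13 13 13 13 13 13 13 13 13 13 14 13 13 13 14 13 13 13 13
 14 13 13 13 13 13 13 14 14 13 13 13 13 13 13 13 13 13 13 14 13 14 13 13 13 13 13 13 14 14 14
 13 13 13 13 13 13 13 14 14 13 13 13 13 13 13 13 13 13 13 13 14 13 14 13 13 13 13 13 14 13 13
```

The lid's outline matches the shut prediction, the scoop is back where it started, and the bystanders haven't moved. Handing in.

```bash
python3 -c "
from bench import robot
print(robot.finish_job())"
```

```text
the job is handed in; nothing more can be done
None
```

I handed the job in at about 32 s: all six balls are in the canister, its lid is pressed shut, the scoop is back on its mat bowl down, and the slide box, bottle and beaker are unmoved; the hand-in returned no verdict.

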